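# Check a chassis frame for square by its diagonals and true it up

## Task

Check the clamped aluminium frame for square with the slide rule: hook the rule over the outside of the near left corner, draw the slide out until its nose bears lightly in the inside of the opposite far right corner and hold it still there about a second for the reading, then measure the other diagonal the same way from near right to far left. If the two readings do not agree, shift the unclamped near rail sideways until the diagonals are equal to within 4 mm. Never force the nose, leave the other things on the bench alone, and finish with the rule set back on the bench, standing on its pins clear of the frame.

Things in the scene. Friction and masses are not known exactly. Their poses are not given: they have to be found in the camera images.
- frame: frame of slotted aluminium bars, 20 x 20 mm in section, on a grey build plate 8 mm thick: frame top 28 mm above the bench; outside 190 (x) by 240 mm (y), inside 150 by 200 when square. Origin on the bench under the squared frame's middle; x points from the near rail (robot's side) to the far rail, y to the robot's left, z up. Two toggle clamps, 57 mm high, outside the far rail fix it
- rail_mid (a point): middle of the near rail, half-way up (18 mm above the bench); the rail is 20 mm wide, runs 120 mm either way along the frame's y. The corner screws are half tight: the rail stays parallel to the far rail but can shift along y (0 to 12 mm off square at the start, either way); it takes about 14 N, by pushing or pinching, and stays where it is left. Square: this point at y 0 in the frame's axes
- near_left (a point): top of the frame's outside corner at the near rail's left (+y) end, 28 mm above the bench; moves with the near rail, at x -95, y +120 mm in the frame's axes when square. Shifting the near rail 1 mm to +y makes the diagonal from this corner to the far right longer and the other shorter: their difference changes by 1.6 mm
- near_right (a point): top of the frame's outside corner at the near rail's right (-y) end, 28 mm above the bench; moves with the near rail, at x -95, y -120 mm in the frame's axes when square
- far_left (a point): top of the frame's inside corner where the far rail meets the left side bar, fixed, 28 mm above the bench, at x +75, y +100 mm in the frame's axes
- far_right (a point): top of the frame's inside corner where the far rail meets the right side bar, fixed, 28 mm above the bench, at x +75, y -100 mm in the frame's axes
- rule: loose slide rule, 0.3 kg: yellow stock (205 long, 16 wide, 12 mm high) with a steel slide that draws out. x from hook to nose, z up; origin on the stock's underside above the hook: two pins 8 mm across, 20 mm apart across the rule, 14 mm down, which catch the outer faces of a corner poking between them. On the bench it stands on its pins, underside 14 mm up; in use the stock lies on the frame
- hook (a point): mid-way between the two hook pins, half-way down them (7 mm below the stock's underside). With both pins on a corner, the corner's edge lies about 4 mm behind this point, away from the nose. A 14 x 30 mm cross-piece joins the pins
- rule_grip (a point): centre of the blue grip block on the slide, with the rule's axes: 30 mm long, 24 wide (the stock under it is 16), 28 high, from 12.5 to 40.5 mm above the stock's underside. The place to hold the rule, pinched across it, near its balance point: 125 mm from the hook pins plus the reading; 40 mm above the bench when standing there
- nose (a point): centre of the nose, half-way down: a round steel pin 10 mm across, 14 mm down from the stock's underside, under a 14 mm round head at the end of the slide; 118 mm beyond the grip block's centre, 243 mm from the hook pins plus the reading. Seated, it touches both inner faces of a corner, its centre about 7 mm from it. Read with the nose bearing at 2 to 9 N (spring not counted)
- slide (a joint): the rule's reading: how far the slide is drawn out, 0 (closed) to 0.050 m. A spring pulls it shut with 2 N closed to 3 N drawn out, and nothing else holds it. About 0.024 with hook and nose bearing in a square frame, 0.014 to 0.034 over the starts

How it is judged:
On the way, in this order (a step that is already met when the one before it is completed fails the run):
1. the near-left to far-right diagonal is measured: hook on the outer near left corner, nose bearing in the inner far right corner, held still under a light load (horizontal distance between hook and near_left below 0.014 m and horizontal distance between nose and far_right below 0.014 m and contact force between nose_pin and frame between 1.5 and 10 N and contact force between any of hook_pin_right, hook_pin_left and frame above 0.3 N and velocity of joint slide between -0.006 and 0.006 m/s), for 0.8 s.
2. the near-right to far-left diagonal is measured the same way (horizontal distance between hook and near_right below 0.014 m and horizontal distance between nose and far_left below 0.014 m and contact force between nose_pin and frame between 1.5 and 10 N and contact force between any of hook_pin_right, hook_pin_left and frame above 0.3 N and velocity of joint slide between -0.006 and 0.006 m/s), for 0.8 s.
At the end, for the whole second after the job is handed in: The near rail stands within 2.5 mm of its squared place along the rails (diagonals agree within 4 mm); the rule stands still on its pins on the bench, upright, touching no part of the frame (y of near_left in the frame of frame between 0.1175 and 0.1225 m and height (world z) of rule_grip between 0.034 and 0.045 m and angle between rule_grip's own z axis and vertical below 0.1 rad and contact force between rule and frame below 0.1 N and linear speed of rule below 0.02 m/s).
It fails at once if the nose is forced against the frame with more than 18 N (contact force between nose_pin and frame above 18 N).
It fails at once if another thing on the bench is shifted by more than 15 mm (distance of any of screw_dish, psu_board, hex_driver, solder_spool, multimeter, water_bottle, bar_offcut from where it was at the start of the episode above 0.015 m).
It also fails if it takes over 72 s, if anything falls off the work surface, if the arm or the gripper's body presses on something with over 40 N, if the wrist force passes 120 N, or if a joint passes its speed limit or range.

## Robot

A 6-joint arm with a two-finger parallel gripper is mounted at the origin on the work surface. World frame = base frame: x ahead of the robot, y to its left, z up, the work surface at z = 0. Lengths are in m, angles in rad, forces in N, time in s.
With the tool pointing down it reaches from about 0.35 to 0.85 m from the base axis. Payload 8.1 kg.
Tool frame: the origin (TCP) lies at the very end of the fingers, on their centre line; the grasp point (between the pads) lies 19 mm behind it; z points along the fingers, y is the direction in which the jaws open and shut (so a half turn about z gives the same grasp; the last joint's range is limited). The gripper opens to 93 mm and grips with 3 to 60 N. Pads are 15 mm wide; open, the fingers measure 128 mm over their backs; the gripper's body (75 mm by 188 mm) begins 65 mm behind the grasp point.
Start: joints at [-1.262, 0.13, 1.488, -0, 1.523, -0.085], TCP at [0.23, -0.554, 0.219] pointing down, gripper open.
Joint ranges: [-2.96, 2.96], [-0.89, 2.26], [0.02, 2.5], [-1.34, 4.48], [0, 2.73], [-2.66, 2.66]. Speed limits (rad/s): [2.39, 2.39, 2.79, 3.14, 3.14, 3.14].

## Interface

Orientations are given as a rotation vector (axis times angle).
In Python, from plant import read_state, read_camera, close_job gives the robot as it stands.
- The arm moves only by the tool jog_arm, never from a script. Its argument "motion" is one flat list of numbers, 7 for each row, row after row: the opening, from 0 (shut) to 1 (fully open), then the shift along the tool's x, y, z scaled (see below), then the turn, a rotation vector about the tool's x, y, z scaled (see below). A call has 1 to 8 rows; each row is the pose to reach, as a shift and turn from the pose measured when the call began, along the tool's axes at that moment; what a row does not reach only later rows make up. The controller multiplies each number of a shift by 0.5 m and each number of a turn by 90 degrees. A row lasts 1/10 s, in which the tool goes at most 50 mm and 8.59 degrees, less where a joint would pass 70% of its speed; a pose out of reach is approached as far as the arm can. A call with a number of a shift or a turn outside -1 to 1 is refused whole. A call with a gripper value outside its range is refused whole. The fingers move at their own pace and stop on an object; "grip_force" is the grip in N (left out, the last holds). Time passes only in rows, so rows that repeat a pose let the fingers close. It gives the time, the measured TCP pose, the force and the opening at its end, in the units of the state.
- read_state(): the state, without advancing time (a new reading comes with each control period).
- read_camera(name): name is "scene" or "top" or "wrist"; returns a dict with "frame" (480x640x3 uint8, red, green, blue), "vertical_fov" (degrees; the focal length in pixels is half the picture's height over the tangent of half this angle, whatever the lens; pixels are square), "cx", "cy" (the principal point, pixels), "world_from_camera" (4x4, takes a point from camera to world coordinates); the wrist camera has in their place "hand_eye" (4x4, takes a point from camera to tool coordinates, whose origin is the TCP and whose axes are the flange's). Camera axes: x right, y down, z forward; pixel columns grow to the right and rows downward; lengths in m; the calibration is good to about 2 mm. A picture is of the moment at which its call begins: read the wrist's pose just before it. There is no depth.
- close_job(): hands the job in, once; it reports no verdict.
The state is a dict: "t": time; "q": joint angles; "dq": joint speeds; "joint_torque": joint torques, N m; "tool_pos": TCP position; "orientation": TCP orientation; "force": force on the tool from outside, world axes, zero at the start; "wrist_torque": the same for the moment, N m; "opening": finger opening in m.
Only numpy, scipy, OpenCV 4.12 (cv2) and the standard library are available. Lean on these libraries where they do the work, as an engineer would, in place of code of your own. Each camera call takes 0.05 s, during which the arm holds its last target.

## Working session

There is one attempt and no reset: what is moved stays moved. The work goes in short steps, Python scripts to look and compute and a tool call to move; the robot and the scene stay as the last step left them, time stands still between calls to the robot, and variables do not carry over. Pictures are saved under pics/ and viewed, and the job is handed in when it is done.

Besides the shell and the picture viewer there is one more tool, called in YAML: its name, and indented under it one key for each argument. jog_arm: Moves the arm, as the interface text tells. Its arguments: {"type":"object","properties":{"motion":{"type":"array","items":{"type":"number"}},"grip_force":{"type":"number"}},"required":["motion"]}

```bash
ls; mkdir -p pics; python3 - <<'E'
from plant import *
import cv2,json
s=read_state()
print(s)
for n in ["scene","top","wrist"]:
    c=read_camera(n)
    cv2.imwrite(f"pics/{n}0.png",c["frame"][:,:,::-1])
    print(n,{k:v for k,v in c.items() if k!="frame"})
E
```

```text
pics
{'t': 0.0, 'q': array([-1.26238832e+00,  1.31125045e-01,  1.48926887e+00, -1.47744899e-05,
        1.52298271e+00, -8.53599286e-02]), 'dq': array([ 1.48018789e-04,  1.16606424e-04,  9.87887556e-05, -5.31286823e-04,
       -4.88372208e-04, -1.29366848e-03]), 'joint_torque': array([ 2.01262395e-03, -5.59840894e+01, -4.91758704e+01,  7.71843293e-02,
        3.52500833e-02, -1.60331128e-04]), 'tool_pos': array([ 0.23007008, -0.55353264,  0.21761473]), 'orientation': array([-3.07916258e+00, -6.14195556e-01,  3.34718401e-04]), 'force': array([ 0.61416581,  0.11045797, -0.50584705]), 'wrist_torque': array([-0.04947572,  0.02824823,  0.04247195]), 'opening': 0.09288271126106813}
scene {'vertical_fov': 54.81803421999253, 'cx': 311.24138803042547, 'cy': 234.64149304607844, 'world_from_camera': array([[-0.83167194,  0.28734428, -0.47513688,  0.95213273],
       [ 0.5551375 ,  0.44878193, -0.7002979 ,  0.59710616],
       [ 0.01200625, -0.8461844 , -0.53275492,  0.52711825],
       [ 0.        ,  0.        ,  0.        ,  1.        ]])}
top {'vertical_fov': 55.965658333336165, 'cx': 322.8860204438247, 'cy': 236.83026550614804, 'world_from_camera': array([[-0.0214619 , -0.99908737,  0.03692995,  0.48990775],
       [-0.999764  ,  0.02132275, -0.00415787, -0.01531475],
       [ 0.00336662, -0.03701047, -0.99930921,  1.09289661],
       [ 0.        ,  0.        ,  0.        ,  1.        ]])}
wrist {'vertical_fov': 59.089283310807104, 'cx': 331.2494887152281, 'cy': 242.84096982918263, 'hand_eye': array([[ 5.20098488e-04, -9.67546169e-01, -2.52693769e-01,
         6.92150230e-02],
       [ 9.99999387e-01,  2.56090555e-04,  1.07766303e-03,
         5.90541928e-05],
       [-9.77976250e-04, -2.52694175e-01,  9.67545708e-01,
        -1.66752852e-01],
       [ 0.00000000e+00,  0.00000000e+00,  0.00000000e+00,
         1.00000000e+00]])}
```

View pics/scene0.png

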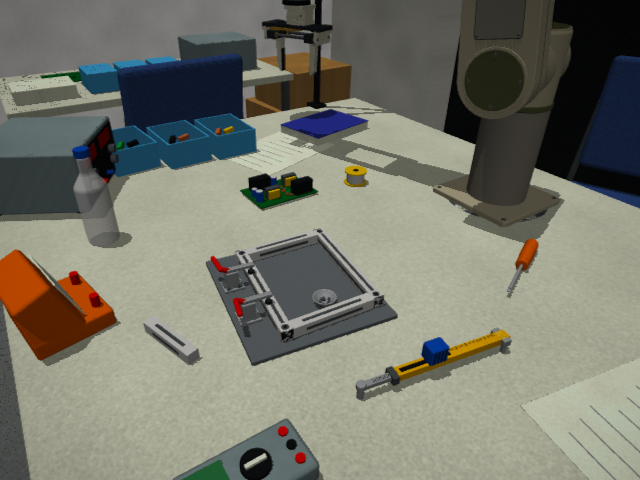

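View pics/top0.png

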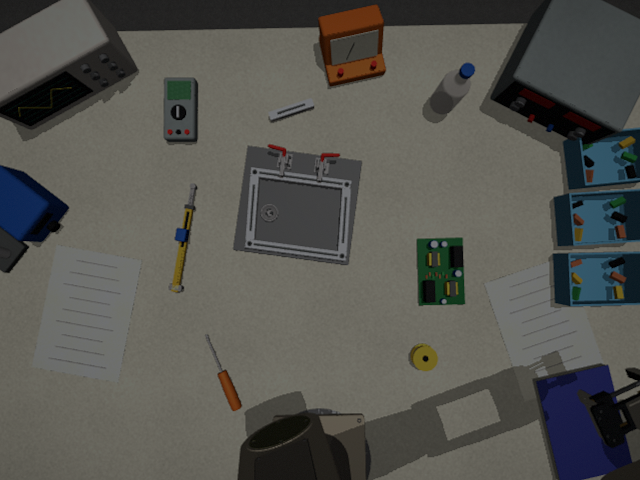

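View pics/wrist0.png

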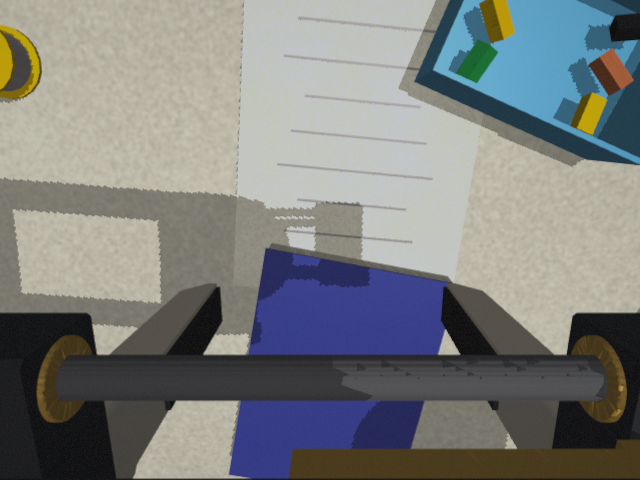

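The top view shows the frame at about (300,205) and the rule at about (183,235), with its hook at the bottom (176,289) and nose at the top (193,188). The screw dish is inside the frame at (269,213). I'll enlarge these areas.

```bash
python3 - <<'E'
import cv2
im=cv2.imread("pics/top0.png")
cv2.imwrite("pics/c1.png",cv2.resize(im[135:275,225:375],None,fx=5.3,fy=4.2857*1.2367*0.8087,interpolation=cv2.INTER_CUBIC) if 0 else cv2.resize(im[135:275,225:375],None,fx=4.2,fy=4.2,interpolation=cv2.INTER_CUBIC))
cv2.imwrite("pics/c2.png",cv2.resize(im[175:300,150:220],None,fx=4.8,fy=4.8,interpolation=cv2.INTER_CUBIC))
im=cv2.imread("pics/scene0.png")
cv2.imwrite("pics/c3.png",cv2.resize(im[220:370,200:400],None,fx=4,fy=4,interpolation=cv2.INTER_CUBIC))
E
```

```text
(no output)
```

View pics/c1.png

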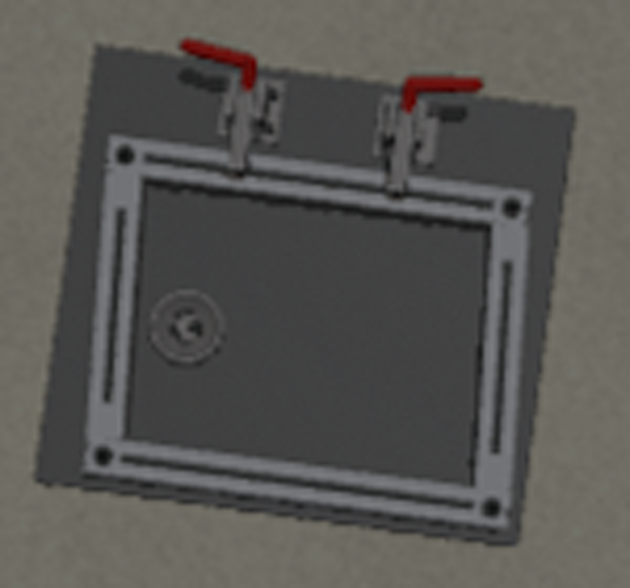

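View pics/c2.png

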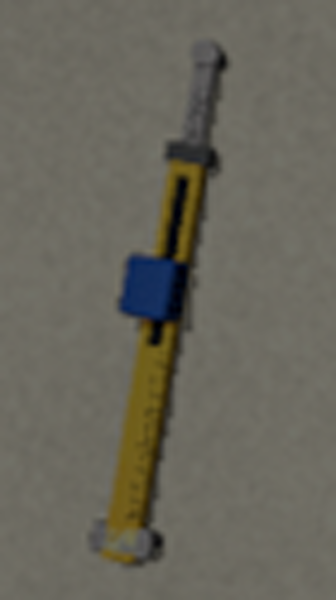

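View pics/c3.png

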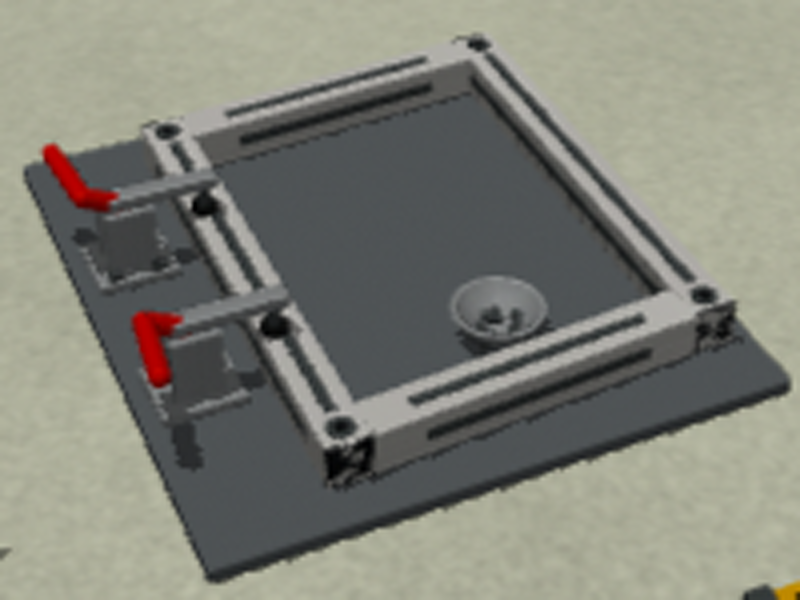

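```bash
cat > h.py <<'E'
import numpy as np, cv2
from plant import *
from scipy.spatial.transform import Rotation as R
from scipy.optimize import least_squares
def K(c):
    f=240/np.tan(np.radians(c["vertical_fov"])/2); return f
def wfc(c,s=None):
    if "world_from_camera" in c: return c["world_from_camera"]
    s=s or read_state(); T=np.eye(4); T[:3,:3]=R.from_rotvec(s["orientation"]).as_matrix(); T[:3,3]=s["tool_pos"]
    return T@c["hand_eye"]
def ray(c,W,u,v,z):
    f=K(c); d=W[:3,:3]@np.array([(u-c["cx"])/f,(v-c["cy"])/f,1]); o=W[:3,3]
    return o+d*(z-o[2])/d[2]
def proj(c,W,P):
    P=np.atleast_2d(P); q=(P-W[:3,3])@W[:3,:3]; f=K(c)
    return np.c_[q[:,0]/q[:,2]*f+c["cx"],q[:,1]/q[:,2]*f+c["cy"]]
def move(target,yaw_deg,opening,n=1,pitch=0):
    """print row for world TCP target, tool down, tool x at yaw"""
    s=read_state(); R0=R.from_rotvec(s["orientation"])
    a=np.radians(yaw_deg); Rt=R.from_matrix(np.array([[np.cos(a),np.sin(a),0],[np.sin(a),-np.cos(a),0],[0,0,-1]]).T.T)
    d=R0.inv().apply(np.array(target)-s["tool_pos"])/0.5
    r=(R0.inv()*Rt).as_rotvec()/(np.pi/2)
    x=R0.as_matrix()[:,0]
    print("now",s["tool_pos"].round(4),"yaw",np.degrees(np.arctan2(x[1],x[0])).round(2),"zaxis",R0.as_matrix()[:,2].round(4),"q",s["q"].round(2),"t",round(s["t"],2))
    print("row",opening,*d.round(4),*r.round(4),"| dist mm",np.linalg.norm(d)*500,"turn deg",np.linalg.norm(r)*90)
E
cat > fit0.py <<'E'
from h import *
c=read_camera("top");W=wfc(c)
g=lambda a,o,s:(np.array(a)+.5)/s-.5+np.array(o)
scr=[g(p,(225,135),4.2) for p in [(125,155),(512,207),(103,456),(491,507)]]
cor=[g(p,(225,135),4.2) for p in [(107,137),(531,190),(83,470),(507,527)]]
S=np.array([ray(c,W,*p,.028) for p in scr]);C=np.array([ray(c,W,*p,.028) for p in cor])
print(S.round(4));print(C.round(4))
def model(p,x,y):
    X=[(x,y),(x,-y),(-x,y+p[3]),(-x,-y+p[3])]
    a=p[2];return np.array([(p[0]+np.cos(a)*u-np.sin(a)*v,p[1]+np.sin(a)*u+np.cos(a)*v) for u,v in X])
r=least_squares(lambda p:np.r_[(model(p,.085,.11)-S[:,:2]).ravel(),(model(p,.095,.12)-C[:,:2]).ravel()],[.55,.05,-.1,0])
print(r.x,np.degrees(r.x[2]),(r.fun*1000).round(1))
gr=lambda a,z:ray(c,W,*g(a,(150,175),4.8),z)
print("hook",gr((127,540),.026),"nose",gr((207,48),.026)," grip top",gr((153,287),.0545))
E
python3 fit0.py
```

```text
[[ 0.6876  0.1393  0.028 ]
 [ 0.6535 -0.0784  0.028 ]
 [ 0.518   0.1543  0.028 ]
 [ 0.4847 -0.0627  0.028 ]]
[[ 0.6981  0.1493  0.028 ]
 [ 0.663  -0.0894  0.028 ]
 [ 0.5104  0.1657  0.028 ]
 [ 0.4733 -0.0714  0.028 ]]
[ 0.58689542  0.04373459 -0.15166431 -0.01094752] -8.689725009681613 [-0.1  0.3  0.8  0.6 -0.1  0.2 -0.1 -0.3  0.9 -1.3 -0.3  0.2 -0.9  0.2
 -0.1  0.1]
hook [0.41843795 0.32793729 0.026     ] nose [0.65982883 0.28617682 0.026     ]  grip top [0.54081538 0.30519364 0.0545    ]
```

```bash
python3 - <<'E'
from h import *
move((.42,-.28,.25),88,1)
move((.655,.033,.25),171.3,1)
E
```

```text
now [ 0.2301 -0.5537  0.218 ] yaw 22.56 zaxis [-4.0e-04  1.1e-03 -1.0e+00] q [-1.26  0.13  1.49 -0.    1.52 -0.09] t 0.2
row 1 0.5607 -0.3599 -0.0636 -0.0006 -0.0005 -0.7271 | dist mm 334.6731262209829 turn deg 65.43785708235386
now [ 0.2301 -0.5537  0.218 ] yaw 22.56 zaxis [-4.0e-04  1.1e-03 -1.0e+00] q [-1.26  0.13  1.49 -0.    1.52 -0.09] t 0.2
row 1 1.235 -0.7577 -0.063 -0.0002 -0.001 -1.6526 | dist mm 725.1184795912169 turn deg 148.73783172785463
```

jog_arm:
  motion: [1,0.56,-0.36,-0.064,0,0,-0.727,1,0.56,-0.36,-0.064,0,0,-0.727,1,0.56,-0.36,-0.064,0,0,-0.727,1,0.56,-0.36,-0.064,0,0,-0.727,1,0.56,-0.36,-0.064,0,0,-0.727,1,0.56,-0.36,-0.064,0,0,-0.727,1,0.56,-0.36,-0.064,0,0,-0.727,1,0.56,-0.36,-0.064,0,0,-0.727]

```text
t: 1.0
tool_pos: [0.422, -0.2766, 0.2509]
orientation: [-2.248, -2.194, -0.003]
force: [0.2, -1.0, 0.1]
opening: 0.093
```

```bash
python3 - <<'E'
from h import *
move((.655,.033,.25),171.3,1)
E
```

```text
now [ 0.422  -0.2766  0.2509] yaw 88.6 zaxis [ 0.0013  0.0016 -1.    ] q [-0.68 -0.14  1.7   0.    1.58 -0.66] t 1.0
row 1 0.6304 0.4508 0.0034 0.0014 -0.0003 -0.9189 | dist mm 387.5210638476221 turn deg 82.69987801390451
```

jog_arm:
  motion: [1,0.63,0.45,0.003,0,0,-0.919,1,0.63,0.45,0.003,0,0,-0.919,1,0.63,0.45,0.003,0,0,-0.919,1,0.63,0.45,0.003,0,0,-0.919,1,0.63,0.45,0.003,0,0,-0.919,1,0.63,0.45,0.003,0,0,-0.919,1,0.63,0.45,0.003,0,0,-0.919,1,0.63,0.45,0.003,0,0,-0.919]

```text
t: 1.8
tool_pos: [0.6556, 0.0354, 0.2497]
orientation: [0.622, 3.079, 0.003]
force: [0.5, -0.2, 0.7]
opening: 0.0932
```

```bash
python3 - <<'E'
from h import *
move((.655,.033,.25),171.3,1)
E
```

```text
now [0.6556 0.0354 0.2497] yaw 157.16 zaxis [ 8.0e-04  1.6e-03 -1.0e+00] q [-0.03  0.27  1.27  0.    1.6  -1.2 ] t 1.8
row 1 -0.0008 -0.0049 -0.0005 0.0011 0.0002 -0.1571 | dist mm 2.476271572854005 turn deg 14.13876474929895
```

jog_arm:
  motion: [1,0,-0.005,0,0,0,-0.157,1,0,-0.005,0,0,0,-0.157,1,0,-0.005,0,0,0,-0.157,1,0,-0.005,0,0,0,-0.157]

```text
t: 2.2
tool_pos: [0.6545, 0.033, 0.2495]
orientation: [0.244, 3.132, 0.003]
force: [-1.2, 0.2, 0.3]
opening: 0.093
```

```bash
python3 - <<'E'
from h import *
import pickle
s=read_state();c=read_camera("wrist");pickle.dump((s,c),open("w1.pkl","wb"))
cv2.imwrite("pics/w1.png",c["frame"][:,:,::-1])
E
```

```text
(no output)
```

View pics/w1.png

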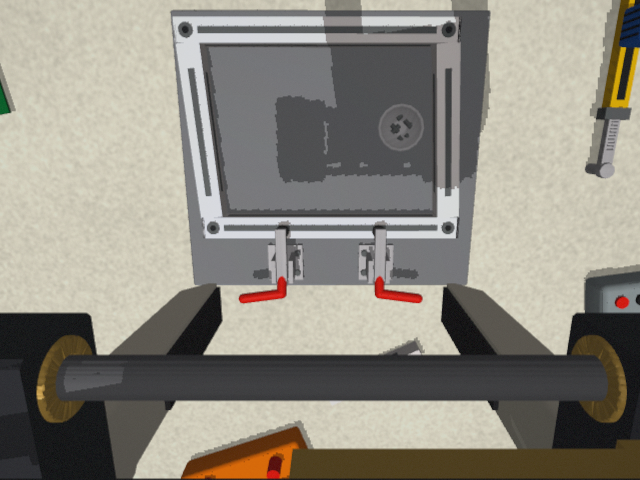

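The wrist view shows the whole frame: near rail at the top with screws at about (185,29) and (448,29), far rail screws at (213,228) and (448,228). I'll crop the corners.

```bash
python3 - <<'E'
import cv2,numpy as np
im=cv2.imread("pics/w1.png")
t=[cv2.resize(im[y:y+50,x:x+65],None,fx=6,fy=6,interpolation=cv2.INTER_CUBIC) for x,y in [(165,5),(415,5),(190,195),(415,195)]]
cv2.imwrite("pics/w1c.png",np.vstack([np.hstack(t[:2]),np.hstack(t[2:])]))
E
```

```text
(no output)
```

View pics/w1c.png

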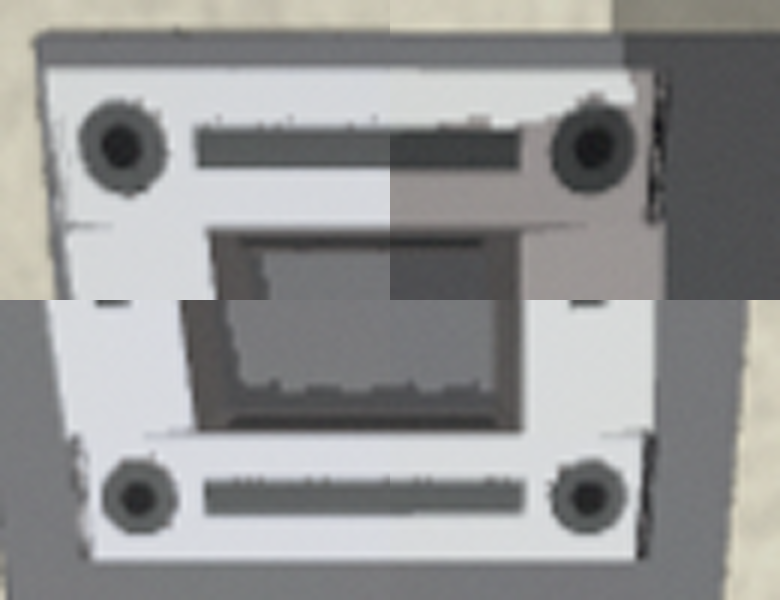

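```bash
cat > fit1.py <<'E'
from h import *
import pickle
s,c=pickle.load(open("w1.pkl","rb"));W=wfc(c,s)
g=lambda p,o:(np.array(p)+.5)/6-.5+np.array(o)
O=[(165,5),(415,5),(190,195),(415,195)]
pts=[((-.085,-.11),1,g((121,146),O[0])),((-.085,.11),1,g((203,147),O[1])),((.085,-.11),0,g((138,197),O[2])),((.085,.11),0,g((198,197),O[3])),
((-.095,-.12),1,g((46,69),O[0])),((-.095,.12),1,g((263,70),O[1])),((.075,-.1),0,g((197,133),O[2])),((.075,.1),0,g((132,133),O[3])),((.095,.12),0,g((247,259),O[3])),((.095,-.12),0,g((92,259),O[2]))]
X=np.array([ray(c,W,*p[2],.028)[:2] for p in pts])
def res(q):
    a=q[2];out=[]
    for (m,n,_),x in zip(pts,X):
        u,v=m[0],m[1]+n*q[3]
        out+=[q[0]+np.cos(a)*u-np.sin(a)*v-x[0],q[1]+np.sin(a)*u+np.cos(a)*v-x[1]]
    return np.array(out)
r=least_squares(res,[.587,.044,-.15,-.01])
print(r.x.round(5),np.degrees(r.x[2]),(r.fun*1000).round(1).reshape(-1,2).tolist())
E
python3 fit1.py
```

```text
[ 0.58654  0.04218 -0.15491 -0.01155] -8.875617836463558 [[0.1, -0.2], [-0.1, -0.8], [0.0, 0.2], [-0.1, -0.4], [-0.3, -0.6], [0.0, 1.6], [0.2, 0.3], [0.2, 0.5], [0.1, 1.1], [-0.3, -1.8]]
```

```bash
python3 - <<'E'
from h import *
move((.541,.305,.13),170.2,1)
E
```

```text
now [0.6545 0.0328 0.2497] yaw 171.09 zaxis [ 7.0e-04  1.6e-03 -1.0e+00] q [-0.03  0.27  1.27  0.    1.6  -1.44] t 2.25
row 1 0.3086 0.5022 0.2401 0.0011 0.0003 0.0099 | dist mm 318.2357034013713 turn deg 0.9001256763895368
```

jog_arm:
  motion: [1,0.308,0.502,0.24,0.001,0,0.01,1,0.308,0.502,0.24,0.001,0,0.01,1,0.308,0.502,0.24,0.001,0,0.01,1,0.308,0.502,0.24,0.001,0,0.01,1,0.308,0.502,0.24,0.001,0,0.01,1,0.308,0.502,0.24,0.001,0,0.01,1,0.308,0.502,0.24,0.001,0,0.01,1,0.308,0.502,0.24,0.001,0,0.01]

```text
t: 3.05
tool_pos: [0.5393, 0.3063, 0.1286]
orientation: [-0.266, -3.128, 0.001]
force: [0.1, -0.5, -0.2]
opening: 0.0932
```

```bash
python3 - <<'E'
from h import *
import pickle
s=read_state();c=read_camera("wrist");pickle.dump((s,c),open("w2.pkl","wb"))
cv2.imwrite("pics/w2.png",c["frame"][:,:,::-1])
move((.541,.305,.13),170.2,1)
E
```

```text
now [0.5409 0.3049 0.1299] yaw 170.22 zaxis [ 0.e+00 -6.e-04 -1.e+00] q [ 0.43  0.24  1.53 -0.    1.37 -0.97] t 3.1
row 1 -0.0003 0.0002 -0.0003 -0.0004 0.0001 0.0002 | dist mm 0.21228927882572732 turn deg 0.04036363801416653
```

View pics/w2.png

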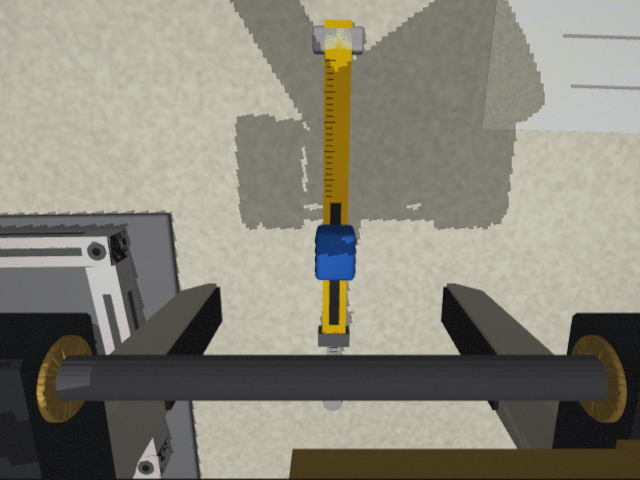

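```bash
python3 - <<'E'
from h import *
import pickle
s,c=pickle.load(open("w2.pkl","rb"));s=read_state();W=wfc(c,s)
h=ray(c,W,339,41,.026);n=ray(c,W,334,403,.026);g=ray(c,W,335.5,240,.0545)
print(h,n,g,np.degrees(np.arctan2(n[1]-h[1],n[0]-h[0])),np.linalg.norm((n-h)[:2]),np.linalg.norm((g-h)[:2]))
im=cv2.imread("pics/w2.png");cv2.imwrite("pics/w2c.png",cv2.resize(im[195:355,270:400],None,fx=4,fy=3.7,interpolation=cv2.INTER_CUBIC))
E
```

```text
[0.42132056 0.32945934 0.026     ] [0.6613849  0.28562192 0.026     ] [0.5326714  0.30828178 0.0545    ] -10.348588890665996 0.24403403071932794 0.1133468143257805
```

View pics/w2c.png

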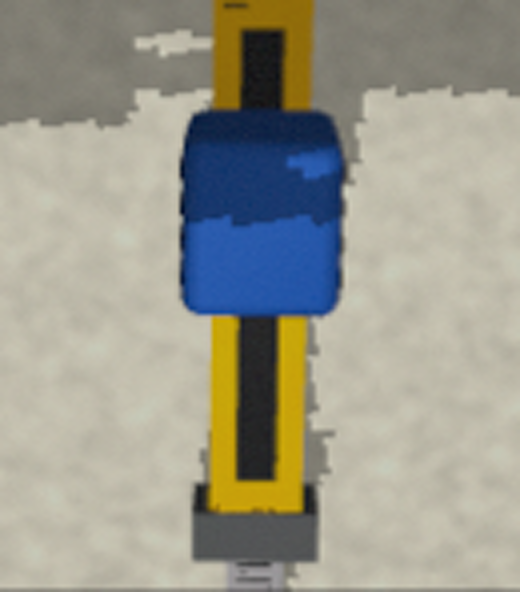

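```bash
python3 - <<'E'
from h import *
move((.544,.307,.021),169.65,1)
E
```

```text
now [0.5409 0.3049 0.1299] yaw 170.22 zaxis [ 0.e+00 -6.e-04 -1.e+00] q [ 0.43  0.24  1.53 -0.    1.37 -0.97] t 3.1
row 1 -0.0055 0.0053 0.2177 -0.0004 0.0001 0.0063 | dist mm 108.92642853605763 turn deg 0.5678243826078218
```

jog_arm:
  motion: [1,-0.0055,0.005,0.08,0,0,0.006,1,-0.0055,0.005,0.15,0,0,0.006,1,-0.0055,0.005,0.2,0,0,0.006,1,-0.0055,0.005,0.217,0,0,0.006,1,-0.0055,0.005,0.217,0,0,0.006,0.2,-0.0055,0.005,0.217,0,0,0.006,0.2,-0.0055,0.005,0.217,0,0,0.006,0.2,-0.0055,0.005,0.217,0,0,0.006]
  grip_force: 40

```text
t: 3.9
tool_pos: [0.5453, 0.3073, 0.0233]
orientation: [0.283, 3.126, 0.001]
force: [0.6, 0.7, -0.4]
opening: 0.0735
```

jog_arm:
  motion: [0,0,0,0,0,0,0,0,0,0,0,0,0,0,0,0,0,0,0,0,0,0,0,0,0,0,0,0,0,0,0,0,0,0,0]

```text
t: 4.4
tool_pos: [0.5452, 0.3073, 0.0232]
orientation: [0.283, 3.126, 0.001]
force: [0.9, 0.4, 0.3]
opening: 0.0334
```

jog_arm:
  motion: [0,0,0,0.004,0,0,0,0,0,0,0.004,0,0,0,0,0,0,0.004,0,0,0,0,0,0,0.004,0,0,0,0,0,0,0.004,0,0,0]

```text
t: 4.9
tool_pos: [0.5451, 0.3073, 0.021]
orientation: [0.283, 3.127, 0.001]
force: [0.5, 0.3, -1.8]
opening: 0.0239
```

```bash
python3 - <<'E'
from h import *
move((.544,.307,.1),169.65,0)
s=read_state();print(s["opening"],s["force"])
E
```

```text
now [0.5451 0.3073 0.021 ] yaw 169.67 zaxis [ 2.2e-03  3.0e-04 -1.0e+00] q [ 0.43  0.37  1.59 -0.    1.19 -0.96] t 4.9
row 0 0.0017 -0.0008 -0.1581 0.0005 0.0013 0.0002 | dist mm 79.03995626350698 turn deg 0.12789128070391162
0.023906708247987664 [ 0.46779704  0.25212921 -1.80325734]
```

jog_arm:
  motion: [0,0,0,-0.05,0,0,0,0,0,0,-0.1,0,0,0,0,0,0,-0.16,0,0,0,0,0,0,-0.16,0,0,0,0,0,0,-0.16,0,0,0]

```text
t: 5.4
tool_pos: [0.5451, 0.3072, 0.1009]
orientation: [0.283, 3.126, 0.001]
force: [-0.1, 0.1, -2.9]
opening: 0.0239
```

```bash
python3 - <<'E'
from h import *
import pickle
s=read_state();c=read_camera("wrist");pickle.dump((s,c),open("w3.pkl","wb"))
cv2.imwrite("pics/w3.png",c["frame"][:,:,::-1])
print(s["force"],s["tool_pos"],s["opening"])
c=read_camera("scene");cv2.imwrite("pics/s3.png",c["frame"][:,:,::-1])
E
```

```text
[-0.14626382  0.1294644  -2.8899605 ] [0.54507044 0.30724393 0.10094253] 0.023900839106967442
```

View pics/w3.png

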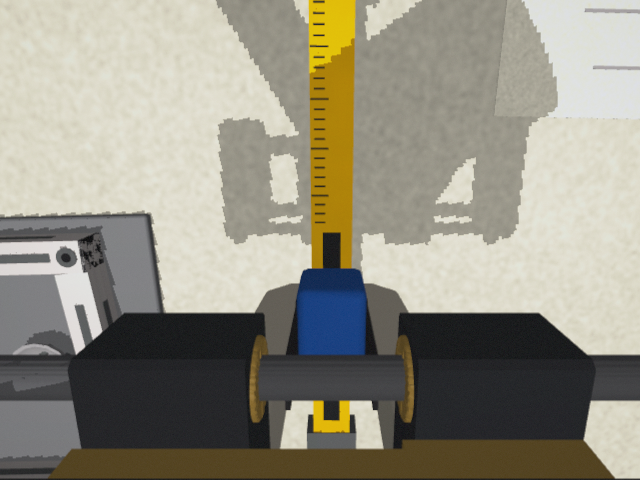

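View pics/s3.png

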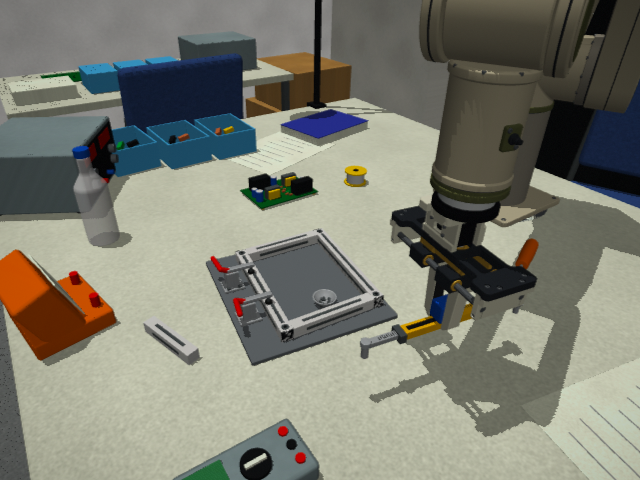

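The rule is held level (grip opening 24 mm, 2.9 N weight). Next I work out the hover pose for diagonal 1.

```bash
cat >> h.py <<'E'
FX,FY,FA=0.58654,0.04218,-0.15491
def fw(u,v):
    return np.array([FX+np.cos(FA)*u-np.sin(FA)*v,FY+np.sin(FA)*u+np.cos(FA)*v])
def diag(k,off,back,g=0.1258):
    """k=1: NL->FR, 2: NR->FL. TCP xy with hook 'back' m behind seated, yaw of tool"""
    y=1 if k==1 else -1
    c=fw(-.095,y*.12+off); f=fw(.075,-y*.1)
    d=f-c; L=np.linalg.norm(d); d/=L
    print("reading expected",L-.011-.243)
    return c+d*(.004-back+g), np.degrees(np.arctan2(d[1],d[0]))+180, d
E
python3 - <<'E'
from h import *
p,y,d=diag(1,-.0114,.007);print(p,y,d)
move((*p,.1),y,0)
E
```

```text
reading expected 0.015098420656829536
[0.57139489 0.05811534] 120.30285946660177 [ 0.50457071 -0.86337037]
now [0.5436 0.3066 0.0987] yaw 169.67 zaxis [-8.0e-04 -1.1e-03 -1.0e+00] q [ 0.43  0.28  1.54 -0.    1.32 -0.96] t 5.5
row 0 -0.1439 -0.4789 -0.0022 -0.0009 -0.0 0.5485 | dist mm 250.0227997699351 turn deg 49.36566198473812
```

jog_arm:
  motion: [0,-0.144,-0.479,-0.002,0,0,0.5485,0,-0.144,-0.479,-0.002,0,0,0.5485,0,-0.144,-0.479,-0.002,0,0,0.5485,0,-0.144,-0.479,-0.002,0,0,0.5485,0,-0.144,-0.479,-0.002,0,0,0.5485,0,-0.144,-0.479,-0.002,0,0,0.5485,0,-0.144,-0.479,-0.002,0,0,0.5485,0,-0.144,-0.479,-0.002,0,0,0.5485]

```text
t: 6.3
tool_pos: [0.5703, 0.0584, 0.0983]
orientation: [-1.558, -2.725, 0.004]
force: [-0.5, 0.0, -3.0]
opening: 0.0236
```

```bash
python3 - <<'E'
from h import *
p,y,d=diag(1,-.0114,.007)
for i in range(3):
    move((*p,.07),y,0); c=read_camera("top")
move((*p,.07),y,0)
cv2.imwrite("pics/t4.png",cv2.resize(c["frame"][130:290,200:400,::-1],None,fx=3.8,fy=3.7,interpolation=cv2.INTER_CUBIC))
c=read_camera("wrist");cv2.imwrite("pics/w4.png",c["frame"][:,:,::-1])
print(read_state()["force"])
E
```

```text
reading expected 0.015098420656829536
now [0.5703 0.0584 0.0983] yaw 120.5 zaxis [-3.5e-03 -8.0e-04 -1.0e+00] q [ 0.01  0.15  1.69 -0.    1.3  -0.52] t 6.3
row 0 -0.0016 0.0017 0.0566 -0.0022 -0.0007 0.0022 | dist mm 28.3381489916504 turn deg 0.28393725050981966
now [0.5705 0.0589 0.0987] yaw 120.54 zaxis [-2.9e-03 -9.0e-04 -1.0e+00] q [ 0.01  0.15  1.69 -0.    1.3  -0.52] t 6.35
row 0 -0.0023 0.0008 0.0573 -0.0019 -0.0005 0.0027 | dist mm 28.68680023554335 turn deg 0.29612607035230726
now [0.5707 0.0592 0.099 ] yaw 120.55 zaxis [-2.4e-03 -9.0e-04 -1.0e+00] q [ 0.01  0.15  1.69 -0.    1.3  -0.52] t 6.4
row 0 -0.0026 0.0002 0.058 -0.0016 -0.0003 0.0027 | dist mm 29.015629646716945 turn deg 0.2840181504771837
now [0.5709 0.0593 0.0993] yaw 120.53 zaxis [-0.0019 -0.001  -1.    ] q [ 0.01  0.15  1.69 -0.    1.3  -0.52] t 6.45
row 0 -0.0025 -0.0003 0.0585 -0.0014 -0.0001 0.0025 | dist mm 29.281483139741976 turn deg 0.25865333009607633
[-0.26354181 -0.09875992 -2.18125995]
```

View pics/t4.png

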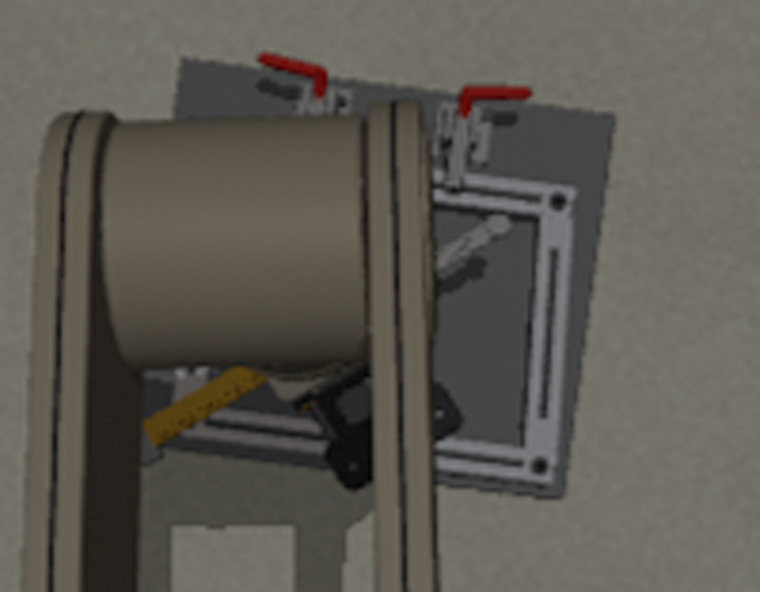

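View pics/w4.png

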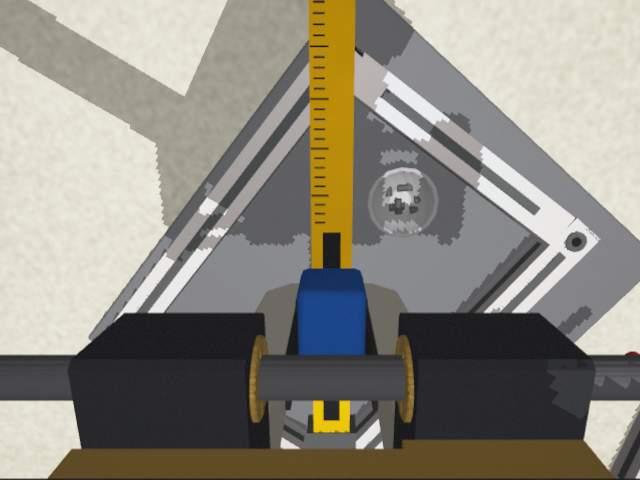

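jog_arm:
  motion: [0,-0.0025,0,0.05,-0.001,0,0.0025,0,-0.0025,0,0.086,-0.001,0,0.0025,0,-0.0025,0,0.086,-0.001,0,0.0025,0,-0.0025,0,0.086,-0.001,0,0.0025,0,-0.0025,0,0.086,-0.001,0,0.0025]

```text
t: 7.0
tool_pos: [0.5726, 0.0585, 0.0579]
orientation: [1.562, 2.724, 0.001]
force: [-0.1, 0.1, -2.0]
opening: 0.0237
```

```bash
python3 - <<'E'
from h import *
p,y,d=diag(1,-.0114,.007)
c=read_camera("top");cs=read_camera("scene")
move((*p,.036),y,0);print(read_state()["force"])
for n,cc in (("top",c),("scene",cs)):
    W=wfc(cc);s=read_state();z=s["tool_pos"][2]-.021+.014
    g=s["tool_pos"][:2]-d*.0
    for nm,r in (("nose",.1172),("hook",-.1258)):
        P=[*(g+d*r),z+.012]; print(n,nm,proj(cc,W,P))
    print(n,"FR",proj(cc,W,[*fw(.075,-.1),.028]),"NL",proj(cc,W,[*fw(-.095,.1086),.028]))
cv2.imwrite("pics/t5.png",cv2.resize(c["frame"][130:290,200:400,::-1],None,fx=3.8,fy=3.7,interpolation=cv2.INTER_CUBIC))
cv2.imwrite("pics/s5.png",cv2.resize(cs["frame"][215:365,200:400,::-1],None,fx=4,fy=4,interpolation=cv2.INTER_CUBIC))
E
```

```text
reading expected 0.015098420656829536
now [0.5728 0.0583 0.058 ] yaw 120.31 zaxis [ 2.3e-03 -2.0e-04 -1.0e+00] q [ 0.01  0.2   1.72 -0.    1.22 -0.52] t 7.1
row 0 0.0012 -0.0026 0.044 0.0012 0.0009 0.0 | dist mm 22.054249392176548 turn deg 0.13051996903235458
[ 0.31889649 -0.38313606 -3.19204074]
top nose [[332.09025258 191.27690686]]
top hook [[241.23145186 246.7678368 ]]
top FR [[342.28125761 187.49532253]] NL [[245.03114645 246.90339547]]
scene nose [[259.61868972 241.99733599]]
scene hook [[386.79758056 278.78913087]]
scene FR [[247.92261109 253.40445585]] NL [[383.58232586 294.51285463]]
```

View pics/s5.png

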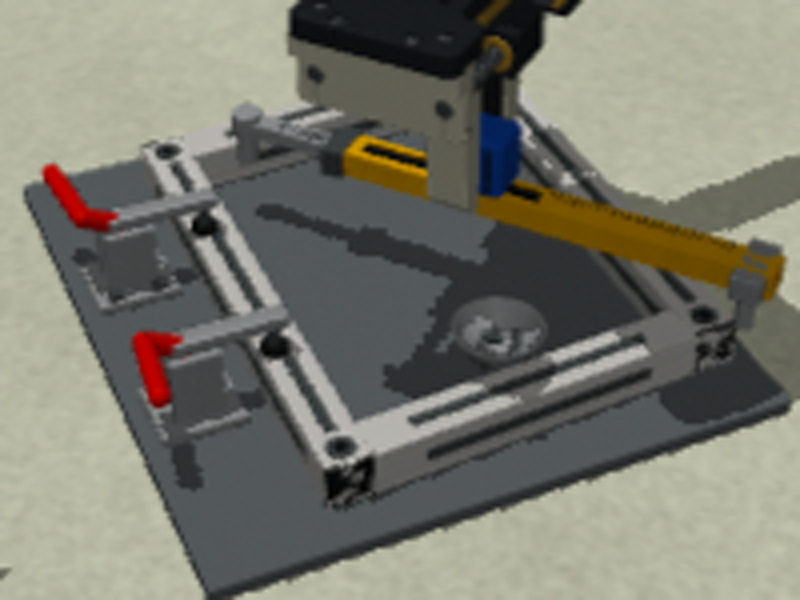

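View pics/t5.png

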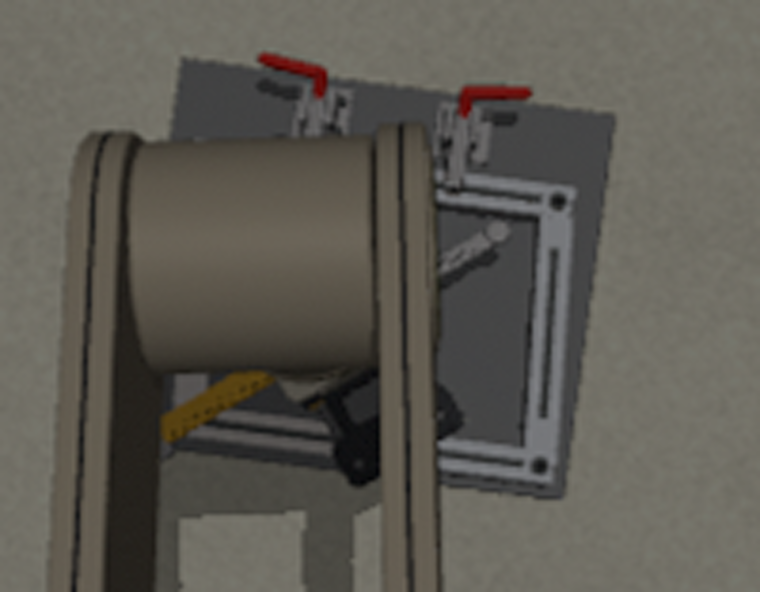

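```bash
python3 - <<'E'
from h import *
cs=read_camera("scene");p,y,d=diag(1,-.0114,.007)
s=read_state();W=wfc(cs);z=s["tool_pos"][2]-.007
im=cs["frame"][:,:,::-1].copy();x0,y0,k=350,255,12
cr=cv2.resize(im[y0:y0+50,x0:x0+65],None,fx=k,fy=k,interpolation=cv2.INTER_CUBIC)
n=np.array([-d[1],d[0]])
def dot(P,col):
    u=(proj(cs,W,P)[0]-[x0,y0]+.5)*k;cv2.circle(cr,tuple(int(a) for a in u),4,col,-1)
h=s["tool_pos"][:2]-d*.1258
for sgn in(1,-1):
    for zz in (0,-.014): dot([*(h+n*.01*sgn),z+zz],(0,0,255))
dot([*h,z+.012],(0,255,0)); dot([*(h+d*.05),z+.012],(0,255,0))
for dy in (0,): dot([*fw(-.095,.1086),.028],(255,0,255));dot([*fw(-.085,.0986),.028],(255,0,255))
cv2.imwrite("pics/s6.png",cr);print(s["tool_pos"],s["t"])
E
```

```text
reading expected 0.015098420656829536
[0.57259221 0.05822454 0.05782135] 7.15
```

View pics/s6.png

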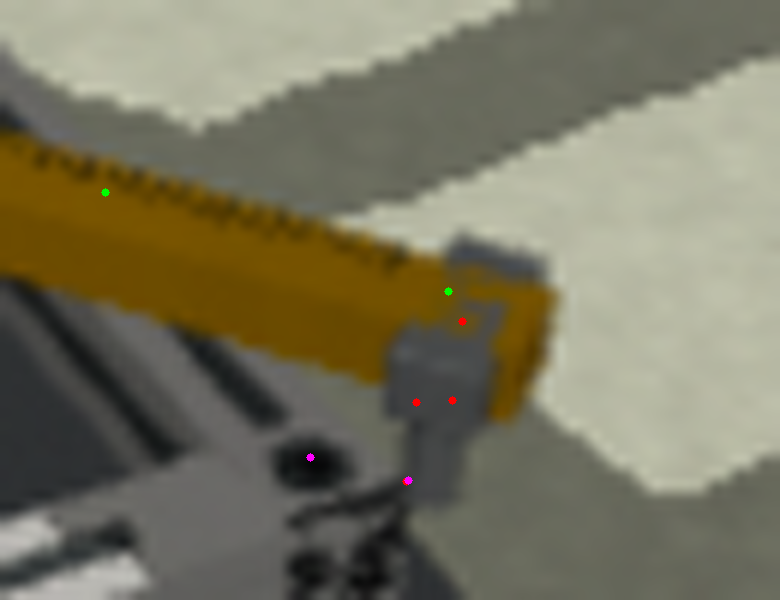

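```bash
sed -i 's/g=0.1258/g=0.128/' h.py; python3 - <<'E'
from h import *
p,y,d=diag(1,-.0114,.007)
move((*p,.0365),y,0)
E
```

```text
reading expected 0.015098420656829536
now [0.5726 0.0582 0.0578] yaw 120.3 zaxis [ 1.9e-03 -2.0e-04 -1.0e+00] q [ 0.01  0.2   1.72 -0.    1.22 -0.52] t 7.15
row 0 -0.0033 -0.0022 0.0426 0.001 0.0007 -0.0001 | dist mm 21.41592593378418 turn deg 0.11154965532857357
```

jog_arm:
  motion: [0,-0.0033,-0.002,0,0.001,0.001,0,0,-0.0033,-0.002,0.01,0.001,0.001,0,0,-0.0033,-0.002,0.02,0.001,0.001,0,0,-0.0033,-0.002,0.03,0.001,0.001,0,0,-0.0033,-0.002,0.0426,0.001,0.001,0,0,-0.0033,-0.002,0.0426,0.001,0.001,0,0,-0.0033,-0.002,0.0426,0.001,0.001,0]

```text
t: 7.85
tool_pos: [0.5723, 0.0563, 0.0361]
orientation: [-1.563, -2.724, 0.0]
force: [-0.6, -0.3, -2.3]
opening: 0.0238
```

```bash
cat > look.py <<'E'
from h import *
import sys
k=int(sys.argv[1]);tag=sys.argv[2]
c=read_camera("top");cs=read_camera("scene")
cv2.imwrite(f"pics/t{tag}.png",cv2.resize(c["frame"][130:290,200:400,::-1],None,fx=3.8,fy=3.7,interpolation=cv2.INTER_CUBIC))
cv2.imwrite(f"pics/s{tag}.png",cv2.resize(cs["frame"][215:365,200:400,::-1],None,fx=4,fy=4,interpolation=cv2.INTER_CUBIC))
p,y,d=diag(k,-.0114,.007)
s=read_state();print(s["force"]);print("along",(s["tool_pos"][:2]-p)@d,"force along",s["force"][:2]@d)
move((*p,.036),y,0)
E
python3 look.py 1 7
```

```text
reading expected 0.015098420656829536
[-0.8634273   0.17450778 -2.37370502]
along 6.976622263930537e-05 force along -0.5863249700536746
now [0.5728 0.0563 0.0367] yaw 120.3 zaxis [ 1.e-04  3.e-04 -1.e+00] q [ 0.01  0.23  1.73  0.    1.19 -0.52] t 7.95
row 0 0.0001 -0.0006 0.0013 0.0001 -0.0002 -0.0001 | dist mm 0.7297062783290214 turn deg 0.020775051114896588
```

View pics/s7.png

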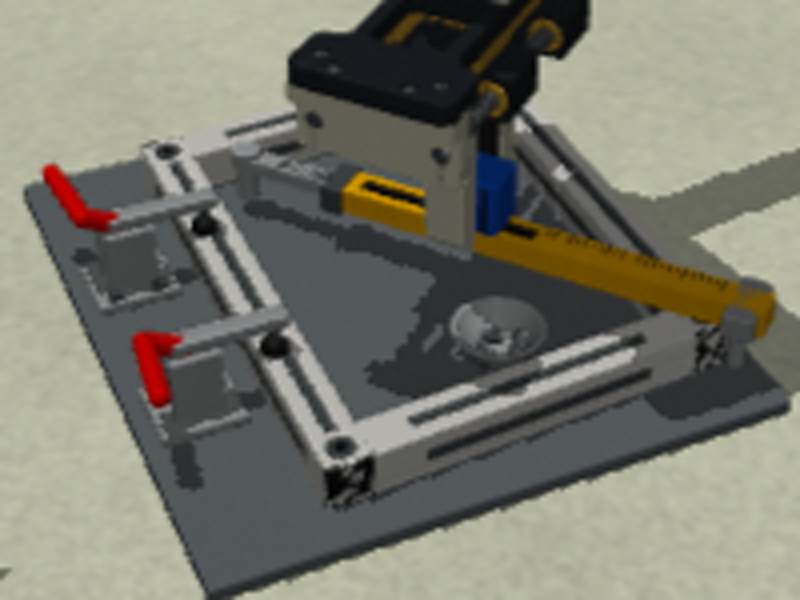

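View pics/t7.png

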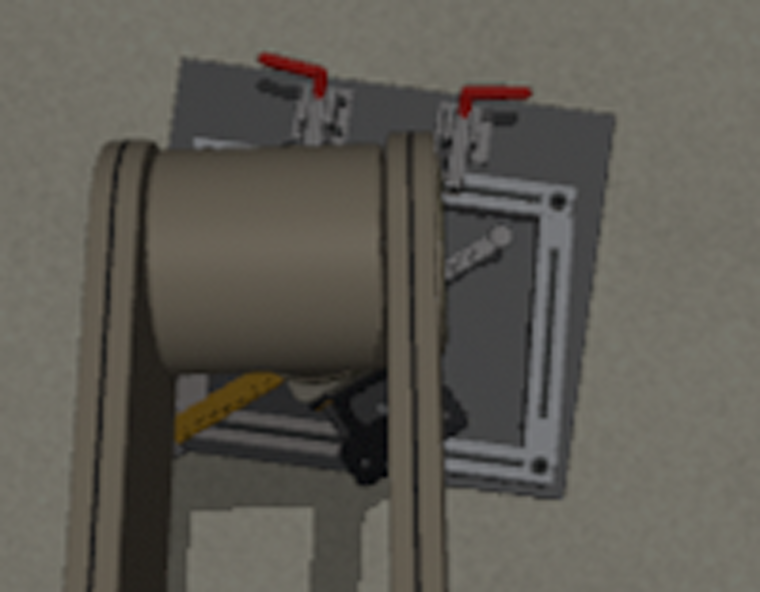

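jog_arm:
  motion: [0,-0.006,0,0,0,0,0,0,-0.012,0,0,0,0,0,0,-0.018,0,0,0,0,0,0,-0.024,0,0,0,0,0,0,-0.024,0,0,0,0,0]

```text
t: 8.45
tool_pos: [0.5791, 0.0457, 0.0368]
orientation: [-1.564, -2.724, -0.001]
force: [-0.8, 1.1, -2.1]
opening: 0.0238
```

```bash
python3 look.py 1 8
```

```text
reading expected 0.015098420656829536
[-0.13190565  2.48132646 -2.85413066]
along 0.012084357816486568 force along -2.208859473733832
now [0.5789 0.046  0.0367] yaw 120.28 zaxis [ 1.e-04  6.e-04 -1.e+00] q [-0.01  0.24  1.71  0.    1.19 -0.54] t 8.55
row 0 0.0242 -0.0007 0.0014 0.0003 -0.0003 -0.0003 | dist mm 12.110989533745096 turn deg 0.04158026072751324
```

View pics/s8.png

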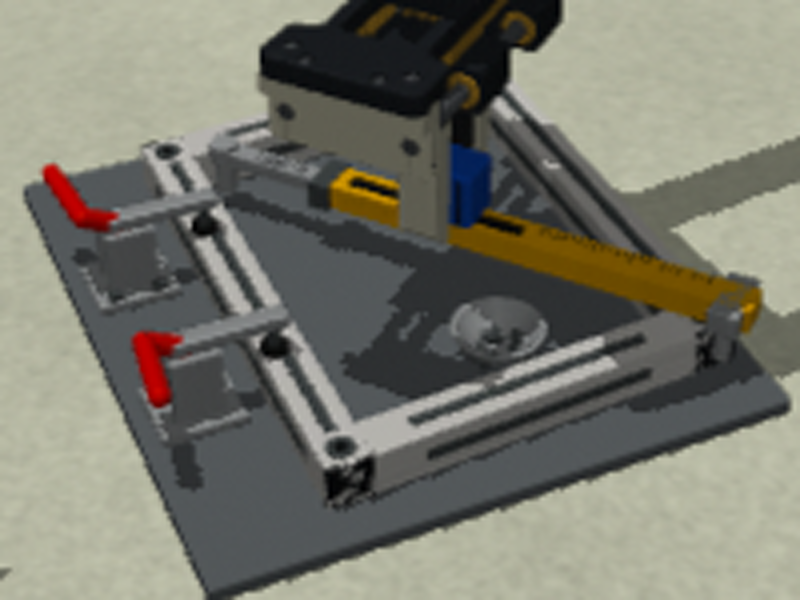

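View pics/t8.png

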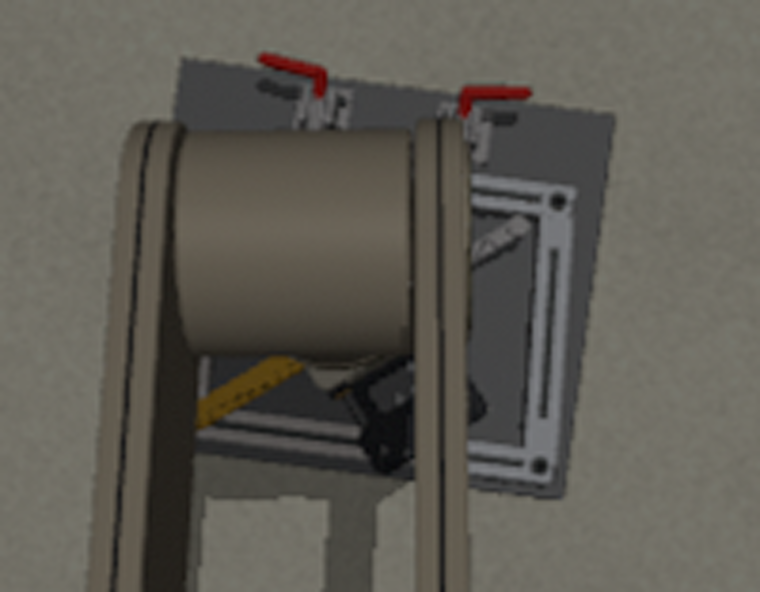

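jog_arm:
  motion: [0,-0.003,0,0,0,0,0,0,-0.006,0,0,0,0,0,0,-0.009,0,0,0,0,0,0,-0.009,0,0,0,0,0,0,-0.009,0,0,0,0,0]

```text
t: 9.05
tool_pos: [0.5812, 0.0421, 0.0367]
orientation: [-1.564, -2.724, -0.001]
force: [-0.7, 2.3, -2.5]
opening: 0.0241
```

```bash
python3 look.py 1 9
```

```text
reading expected 0.015098420656829536
[-0.39879188  2.041252   -2.39099052]
along 0.016517675358221903 force along -1.9635752012884022
now [0.5811 0.0421 0.0367] yaw 120.29 zaxis [ 1.e-04  6.e-04 -1.e+00] q [-0.02  0.24  1.71  0.    1.19 -0.54] t 9.15
row 0 0.033 -0.0007 0.0014 0.0002 -0.0003 -0.0002 | dist mm 16.536507117791 turn deg 0.03894436260734534
```

View pics/t9.png

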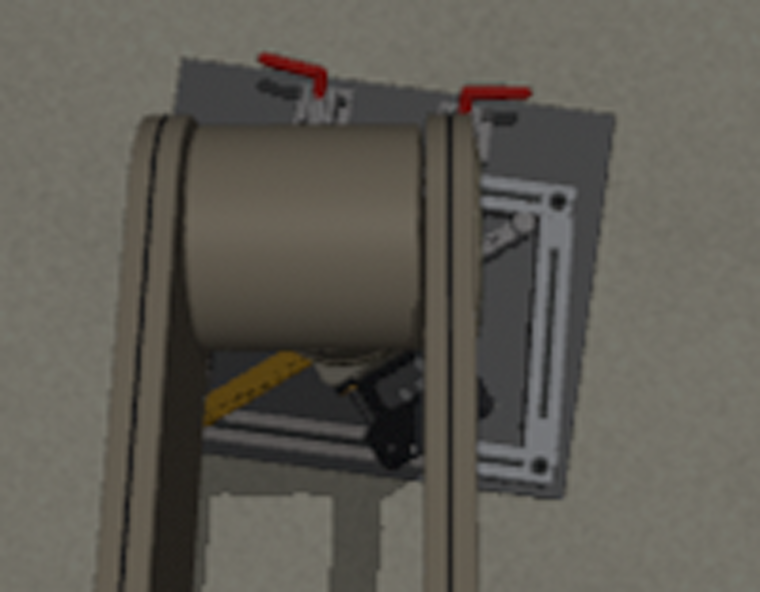

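jog_arm:
  motion: [0,-0.002,0,0,0,0,0,0,-0.004,0,0,0,0,0,0,-0.004,0,0,0,0,0,0,-0.004,0,0,0,0,0]

```text
t: 9.55
tool_pos: [0.5822, 0.0404, 0.0367]
orientation: [-1.564, -2.724, -0.001]
force: [-0.2, 3.1, -2.2]
opening: 0.0234
```

jog_arm:
  motion: [0,-0.001,0,0,0,0,0,0,-0.002,0,0,0,0,0,0,-0.002,0,0,0,0,0,0,-0.002,0,0,0,0,0]

```text
t: 9.95
tool_pos: [0.5827, 0.0395, 0.0367]
orientation: [-1.564, -2.724, -0.001]
force: [-0.3, 2.4, -2.4]
opening: 0.0235
```

jog_arm:
  motion: [0,-0.001,0,0,0,0,0,0,-0.002,0,0,0,0,0,0,-0.002,0,0,0,0,0,0,-0.002,0,0,0,0,0]

```text
t: 10.35
tool_pos: [0.5832, 0.0386, 0.0367]
orientation: [-1.564, -2.724, -0.001]
force: [-0.6, 2.6, -2.1]
opening: 0.0236
```

jog_arm:
  motion: [0,-0.001,0,0,0,0,0,0,-0.002,0,0,0,0,0,0,-0.002,0,0,0,0,0,0,-0.002,0,0,0,0,0]

```text
t: 10.75
tool_pos: [0.5837, 0.0377, 0.0367]
orientation: [-1.564, -2.724, -0.001]
force: [-0.7, 2.5, -1.5]
opening: 0.0238
```

jog_arm:
  motion: [0,-0.001,0,0,0,0,0,0,-0.002,0,0,0,0,0,0,-0.002,0,0,0,0,0,0,-0.002,0,0,0,0,0]

```text
t: 11.15
tool_pos: [0.5841, 0.0369, 0.0366]
orientation: [-1.564, -2.724, -0.001]
force: [-0.9, 2.7, -1.9]
opening: 0.0234
```

jog_arm:
  motion: [0,-0.001,0,0,0,0,0,0,-0.002,0,0,0,0,0,0,-0.002,0,0,0,0,0,0,-0.002,0,0,0,0,0]

```text
t: 11.55
tool_pos: [0.5842, 0.0362, 0.0364]
orientation: [-1.564, -2.723, -0.001]
force: [-3.0, 4.2, -2.1]
opening: 0.0239
```

```bash
python3 look.py 1 10
```

```text
reading expected 0.015098420656829536
[-1.67368292  3.63996752 -1.39518185]
along 0.023157104365805665 force along -3.9871314852724398
now [0.5842 0.0362 0.0364] yaw 120.27 zaxis [-0.0011  0.0011 -1.    ] q [-0.03  0.25  1.7   0.    1.19 -0.55] t 11.65
row 0 0.0463 -0.0 0.0009 -0.0003 -0.0009 -0.0004 | dist mm 23.1610566975569 turn deg 0.09460820987635413
```

View pics/t10.png

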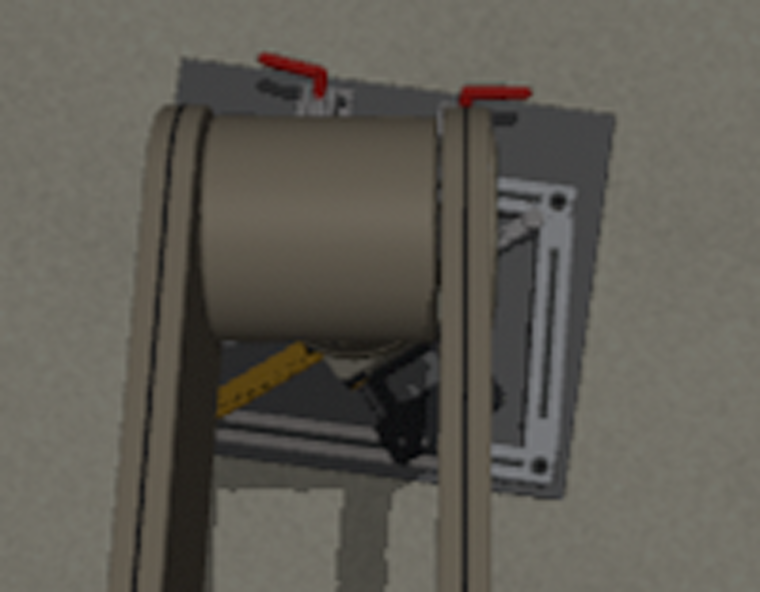

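View pics/s10.png

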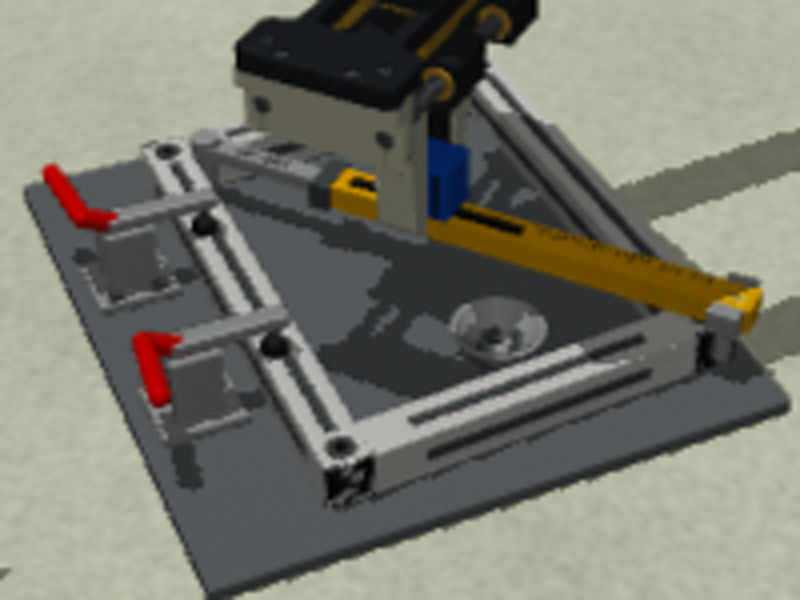

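jog_arm:
  motion: [0,-0.001,0,0,0,0,0,0,-0.0015,0,0,0,0,0,0,-0.0015,0,0,0,0,0,0,-0.0015,0,0,0,0,0]

```text
t: 12.05
tool_pos: [0.5842, 0.0362, 0.0364]
orientation: [-1.563, -2.722, -0.001]
force: [-5.0, 5.4, -0.3]
opening: 0.0237
```

jog_arm:
  motion: [0,-0.001,0,0,0,0,0,0,-0.001,0,0,0,0,0,0,-0.001,0,0,0,0,0]

```text
t: 12.35
tool_pos: [0.5842, 0.0362, 0.0364]
orientation: [-1.563, -2.722, -0.002]
force: [-3.3, 5.3, -0.1]
opening: 0.0239
```

jog_arm:
  motion: [0,-0.0012,0,0,0,0,0,0,-0.0012,0,0,0,0,0,0,-0.0012,0,0,0,0,0,0,-0.0012,0,0,0,0,0,0,-0.0012,0,0,0,0,0,0,-0.0012,0,0,0,0,0,0,-0.0012,0,0,0,0,0,0,-0.0012,0,0,0,0,0]

```text
t: 13.15
tool_pos: [0.5842, 0.0362, 0.0364]
orientation: [-1.562, -2.721, -0.002]
force: [-3.6, 5.7, -0.9]
opening: 0.024
```

```bash
python3 look.py 1 11; python3 - <<'E'
from h import *
c=read_camera("wrist");cv2.imwrite("pics/w11.png",c["frame"][:,:,::-1])
for i in range(4): read_camera("scene");print(read_state()["force"])
E
```

```text
reading expected 0.015098420656829536
[-3.16786172  6.34616702 -0.99312541]
along 0.023174910307501462 force along -7.077502816112703
now [0.5842 0.0362 0.0364] yaw 120.29 zaxis [-0.003   0.0031 -1.    ] q [-0.03  0.25  1.7   0.    1.2  -0.56] t 13.25
row 0 0.0463 -0.0 0.0011 -0.0006 -0.0027 -0.0002 | dist mm 23.178909422701715 turn deg 0.24726015057515724
[-2.8630691   7.31764306 -1.06052672]
[-3.76525916  5.68238005 -0.07773478]
[-3.16073986  4.86473459  0.16905273]
[-4.39216126  6.02167026 -0.6256648 ]
```

View pics/w11.png

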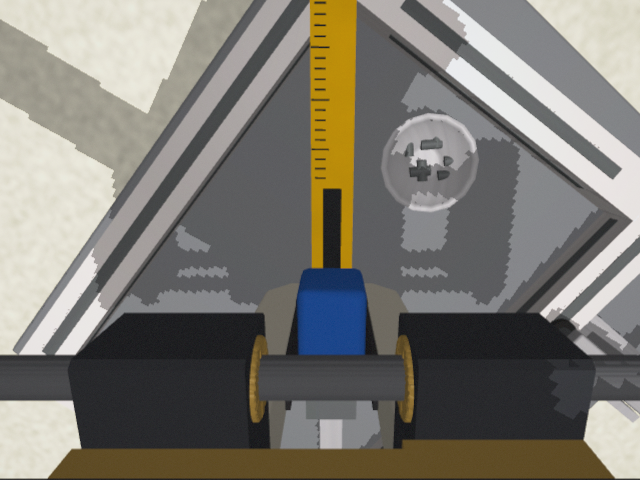

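View pics/s11.png

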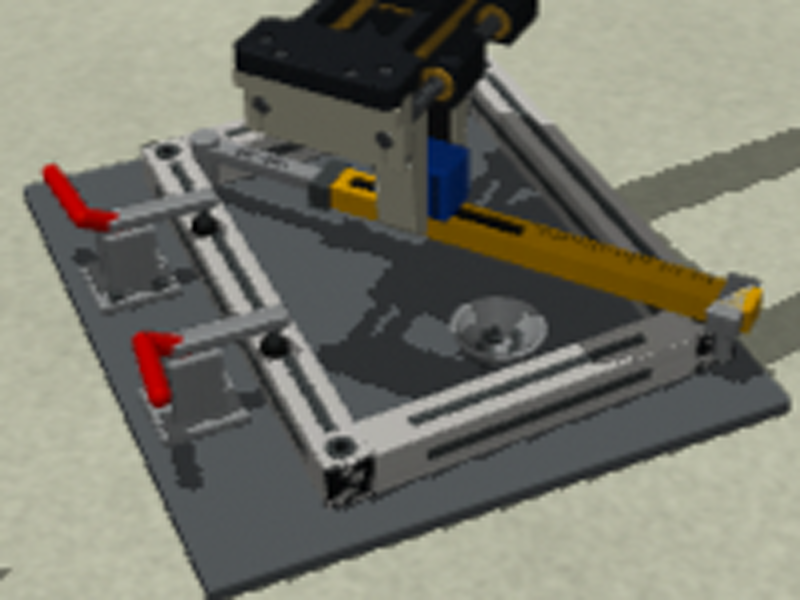

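Diagonal 1 is seated: the force points along the rule with both corner faces bearing, about 7 N total, so about 4.5 N at the nose, held for more than 1.3 s. Next I back off and lift.

jog_arm:
  motion: [0,0.012,0,0,0,0,0,0,0.024,0,0,0,0,0,0,0.036,0,0,0,0,0,0,0.046,0,0,0,0,0,0,0.046,0,0,0,0,0,0,0.046,0,-0.04,0,0,0,0,0.046,0,-0.1,0,0,0,0,0.046,0,-0.13,0,0,0]

```text
t: 14.3
tool_pos: [0.5742, 0.0556, 0.1042]
orientation: [-1.563, -2.724, -0.004]
force: [0.5, -0.2, -2.4]
opening: 0.0238
```

```bash
python3 - <<'E'
from h import *
p,y,d=diag(2,-.0114,.010)
print(p,y,read_state()["force"]);move((*p,.1),y,0)
E
```

```text
reading expected 0.03313404535164405
[0.55893965 0.01300841] 224.82112639639877 [ 0.49575022 -0.23455959 -2.40822331]
now [0.5742 0.0556 0.1042] yaw 120.29 zaxis [ 4.0e-04  2.7e-03 -1.0e+00] q [ 0.01  0.15  1.68  0.    1.31 -0.52] t 14.3
row 0 -0.0581 -0.0693 0.0081 0.002 0.0 -1.1615 | dist mm 45.41272731393002 turn deg 104.53497997413969
```

jog_arm:
  motion: [0,-0.058,-0.069,0.008,0,0,-0.75,0,-0.058,-0.069,0.008,0,0,-0.75,0,-0.058,-0.069,0.008,0,0,-0.75,0,-0.058,-0.069,0.008,0,0,-0.75,0,-0.058,-0.069,0.008,0,0,-0.75,0,-0.058,-0.069,0.008,0,0,-0.75,0,-0.058,-0.069,0.008,0,0,-0.75,0,-0.058,-0.069,0.008,0,0,-0.75]

```text
t: 15.1
tool_pos: [0.5591, 0.0129, 0.0999]
orientation: [-0.222, 3.133, 0.004]
force: [-0.2, 0.0, -2.4]
opening: 0.0241
```

```bash
python3 - <<'E'
from h import *
p,y,d=diag(2,-.0114,.010)
move((*p,.09),y,0)
E
```

```text
reading expected 0.03313404535164405
now [0.5591 0.0129 0.0999] yaw -171.88 zaxis [ 7.0e-04  2.4e-03 -1.0e+00] q [-0.07  0.11  1.73  0.    1.3  -1.78] t 15.1
row 0 0.0004 0.0003 0.0199 0.0012 0.0011 -0.4077 | dist mm 9.939428606373333 turn deg 36.697143451709856
```

jog_arm:
  motion: [0,0,0,0.02,0.001,0.001,-0.408,0,0,0,0.02,0.001,0.001,-0.408,0,0,0,0.02,0.001,0.001,-0.408,0,0,0,0.02,0.001,0.001,-0.408,0,0,0,0.02,0.001,0.001,-0.408,0,0,0,0.02,0.001,0.001,-0.408,0,0,0,0.02,0.001,0.001,-0.408]

```text
t: 15.8
tool_pos: [0.5592, 0.0127, 0.0899]
orientation: [-1.195, 2.905, 0.0]
force: [-0.2, -0.7, -3.5]
opening: 0.0237
```

```bash
python3 - <<'E'
from h import *
p,y,d=diag(2,-.0114,.010)
c=read_camera("scene");cv2.imwrite("pics/s12.png",cv2.resize(c["frame"][180:330,180:400,::-1],None,fx=3.6,fy=3.6,interpolation=cv2.INTER_CUBIC))
c=read_camera("top");cv2.imwrite("pics/t12.png",cv2.resize(c["frame"][130:290,200:400,::-1],None,fx=3.8,fy=3.7,interpolation=cv2.INTER_CUBIC))
s=read_state()
W=wfc(c);print("hook top view",proj(c,W,[*(s["tool_pos"][:2]-d*.128),s["tool_pos"][2]+.005]))
move((*p,.0365),y,0)
E
```

```text
reading expected 0.03313404535164405
hook top view [[349.69940397 262.72665121]]
now [0.5591 0.0128 0.0899] yaw -135.23 zaxis [ 0.e+00  3.e-04 -1.e+00] q [-0.07  0.12  1.74  0.    1.28 -2.42] t 15.9
row 0 0.0001 0.0005 0.1068 0.0001 0.0001 -0.0006 | dist mm 53.384740756217404 turn deg 0.05376500498306591
```

View pics/s12.png

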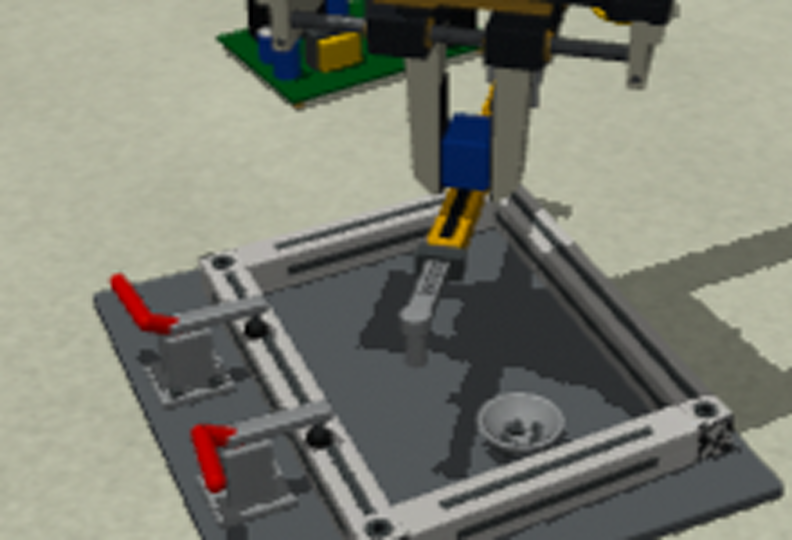

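View pics/t12.png

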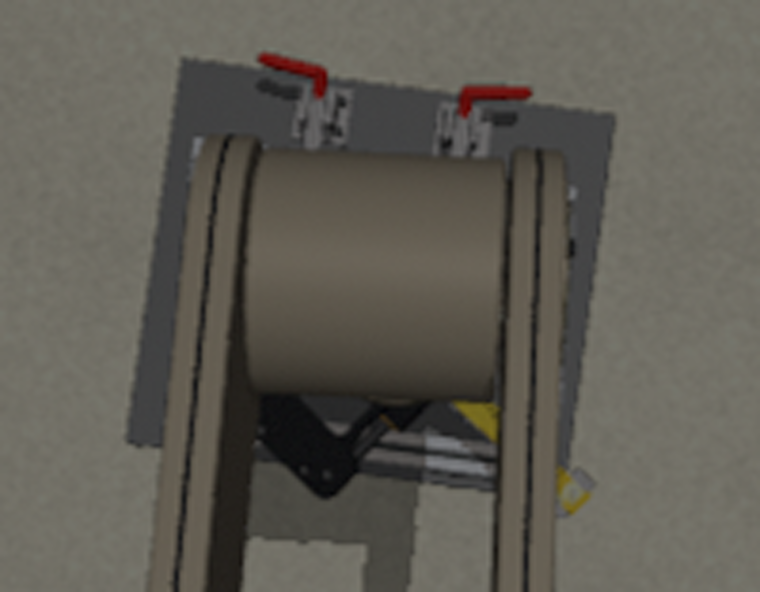

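jog_arm:
  motion: [0,0,0,0.04,0,0,0,0,0,0,0.07,0,0,0,0,0,0,0.08,0,0,0,0,0,0,0.09,0,0,0,0,0,0,0.1,0,0,0,0,0,0,0.107,0,0,0,0,0,0,0.107,0,0,0]

```text
t: 16.6
tool_pos: [0.559, 0.0128, 0.0361]
orientation: [1.196, -2.905, -0.001]
force: [-0.2, 0.0, -3.2]
opening: 0.0243
```

```bash
python3 look.py 2 13; python3 - <<'E'
from h import *
c=read_camera("wrist");cv2.imwrite("pics/w13.png",c["frame"][:,:,::-1])
E
```

```text
reading expected 0.03313404535164405
[ 1.42082214 -0.33223574 -2.82665418]
along -0.0028431914548819 force along 0.7736130144533858
now [0.5594 0.0128 0.0367] yaw -135.24 zaxis [ 4.e-04  2.e-04 -1.e+00] q [-0.07  0.19  1.77  0.    1.18 -2.42] t 16.7
row 0 -0.0057 0.001 0.0014 -0.0001 0.0003 -0.0007 | dist mm 2.965419703376863 turn deg 0.06688423718738958
```

View pics/s13.png

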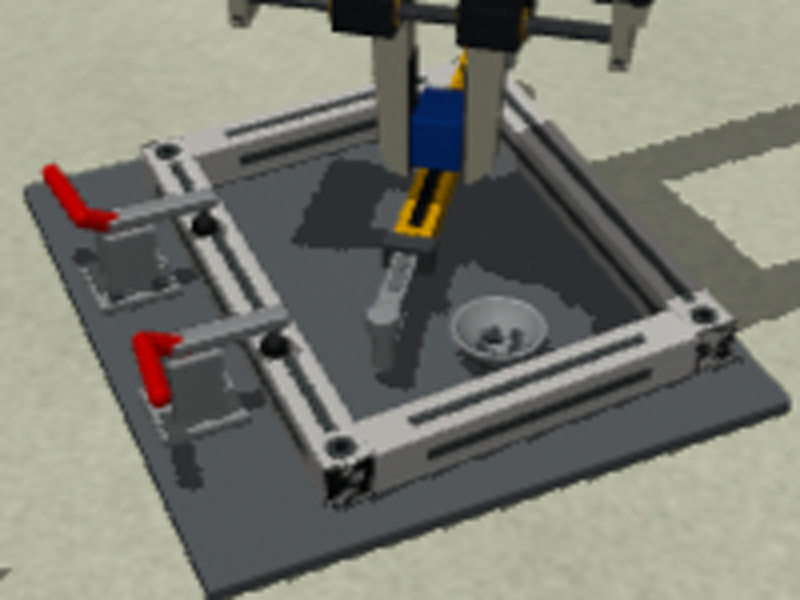

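View pics/t13.png

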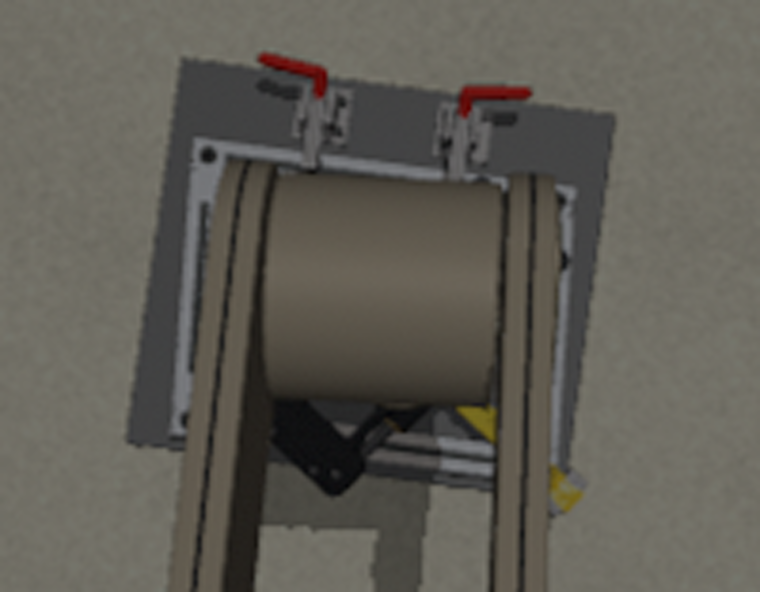

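View pics/w13.png

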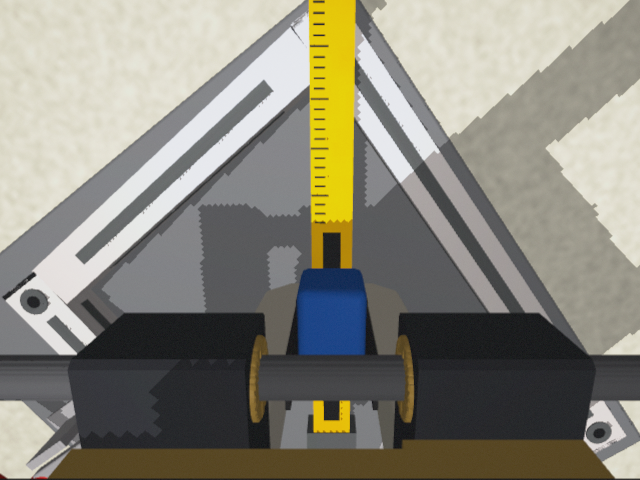

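jog_arm:
  motion: [0,-0.006,0.001,0,0,0,0,0,-0.012,0.001,0,0,0,0,0,-0.018,0.001,0,0,0,0,0,-0.024,0.001,0,0,0,0,0,-0.032,0.001,0,0,0,0,0,-0.04,0.001,0,0,0,0,0,-0.048,0.001,0,0,0,0,0,-0.048,0.001,0,0,0,0]

```text
t: 17.55
tool_pos: [0.5765, 0.0304, 0.0368]
orientation: [-1.197, 2.904, -0.0]
force: [-1.0, -1.7, -2.5]
opening: 0.0239
```

```bash
python3 look.py 2 14
```

```text
reading expected 0.03313404535164405
[-1.01278407 -1.90240841 -2.43402318]
along 0.021263070612897728 force along -2.0593784507852515
now [0.5762 0.0301 0.0368] yaw -135.22 zaxis [ 5.e-04  1.e-04 -1.e+00] q [-0.04  0.23  1.72  0.    1.19 -2.39] t 17.65
row 0 0.0425 0.0 0.0015 -0.0002 0.0003 -0.0005 | dist mm 21.276452750475116 turn deg 0.050855669283074535
```

View pics/s14.png

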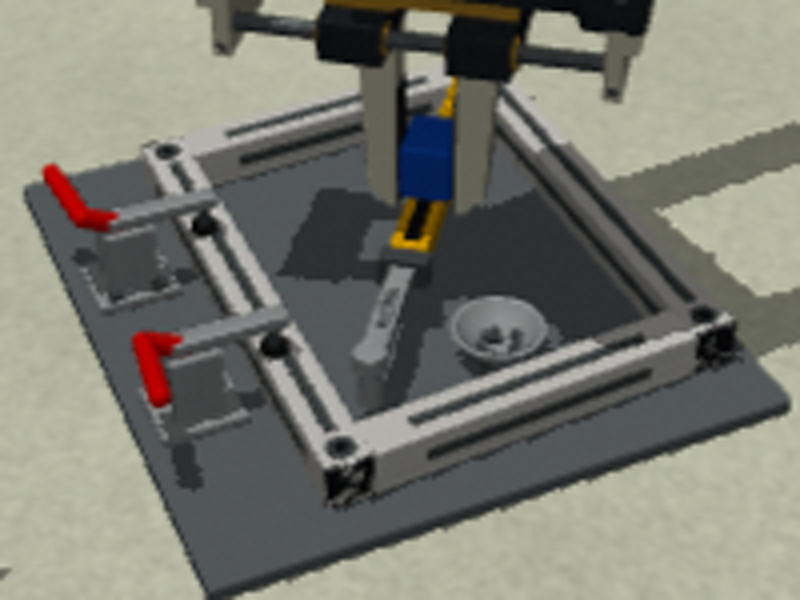

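View pics/t14.png

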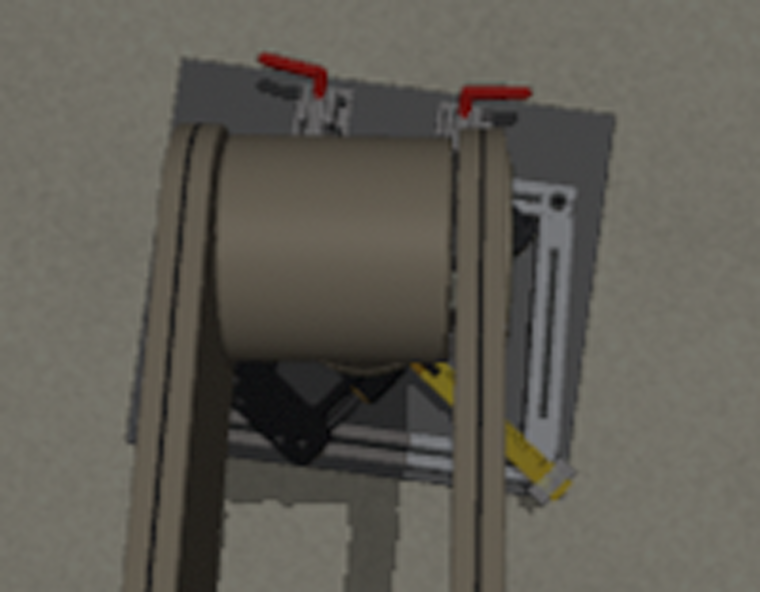

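jog_arm:
  motion: [0,-0.006,0,0,0,0,0,0,-0.012,0,0,0,0,0,0,-0.018,0,0,0,0,0,0,-0.024,0,0,0,0,0,0,-0.028,0,0,0,0,0,0,-0.028,0,0,0,0,0]

```text
t: 18.25
tool_pos: [0.5863, 0.0402, 0.0368]
orientation: [-1.197, 2.904, -0.0]
force: [-1.1, -2.6, -3.0]
opening: 0.024
```

jog_arm:
  motion: [0,-0.002,0,0,0,0,0,0,-0.004,0,0,0,0,0,0,-0.004,0,0,0,0,0,0,-0.004,0,0,0,0,0]

```text
t: 18.65
tool_pos: [0.5877, 0.0416, 0.0367]
orientation: [-1.197, 2.904, -0.0]
force: [-1.6, -2.2, -1.4]
opening: 0.0242
```

```bash
python3 look.py 2 15
```

```text
reading expected 0.03313404535164405
[-0.46905181 -1.51423588 -2.13474709]
along 0.0375056397041332 force along -1.4000820573982222
now [0.5877 0.0416 0.0367] yaw -135.21 zaxis [ 5.e-04  2.e-04 -1.e+00] q [-0.02  0.26  1.69  0.    1.19 -2.37] t 18.75
row 0 0.075 -0.0001 0.0015 -0.0001 0.0003 -0.0003 | dist mm 37.513116479604136 turn deg 0.043403585695613076
```

View pics/s15.png

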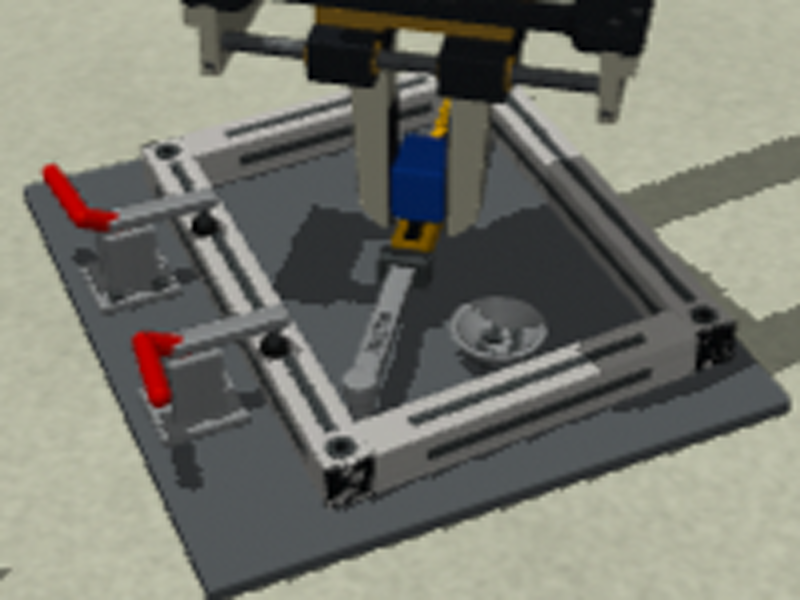

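Nearly there; now 1 mm steps.

jog_arm:
  motion: [0,-0.001,0,0,0,0,0,0,-0.002,0,0,0,0,0,0,-0.003,0,0,0,0,0,0,-0.003,0,0,0,0,0]

```text
t: 19.15
tool_pos: [0.5888, 0.0426, 0.0367]
orientation: [-1.197, 2.904, -0.0]
force: [-1.0, -2.9, -2.4]
opening: 0.0241
```

jog_arm:
  motion: [0,-0.001,0,0,0,0,0,0,-0.002,0,0,0,0,0,0,-0.002,0,0,0,0,0]

```text
t: 19.45
tool_pos: [0.5894, 0.0434, 0.0367]
orientation: [-1.197, 2.904, 0.0]
force: [-2.6, -2.1, -2.3]
opening: 0.0243
```

jog_arm:
  motion: [0,-0.001,0,0,0,0,0,0,-0.002,0,0,0,0,0,0,-0.002,0,0,0,0,0]

```text
t: 19.75
tool_pos: [0.5897, 0.044, 0.0365]
orientation: [1.197, -2.904, -0.0]
force: [-4.2, -2.2, -1.8]
opening: 0.0242
```

jog_arm:
  motion: [0,-0.001,0,0,0,0,0,0,-0.0015,0,0,0,0,0,0,-0.0015,0,0,0,0,0]

```text
t: 20.05
tool_pos: [0.5899, 0.0444, 0.0364]
orientation: [1.197, -2.903, -0.0]
force: [-4.6, -3.7, -1.4]
opening: 0.0236
```

jog_arm:
  motion: [0,-0.0012,0,0,0,0,0,0,-0.0012,0,0,0,0,0,0,-0.0012,0,0,0,0,0]

```text
t: 20.35
tool_pos: [0.5899, 0.0444, 0.0363]
orientation: [1.196, -2.902, 0.0]
force: [-6.1, -5.4, -0.2]
opening: 0.0237
```

jog_arm:
  motion: [0,-0.001,0,0,0,0,0,0,-0.001,0,0,0,0,0,0,-0.001,0,0,0,0,0,0,-0.001,0,0,0,0,0,0,-0.001,0,0,0,0,0,0,-0.001,0,0,0,0,0,0,-0.001,0,0,0,0,0,0,-0.001,0,0,0,0,0]

```text
t: 21.15
tool_pos: [0.5899, 0.0443, 0.0364]
orientation: [1.196, -2.901, 0.0]
force: [-6.2, -4.7, 0.3]
opening: 0.0238
```

```bash
python3 look.py 2 16; python3 - <<'E'
from h import *
c=read_camera("wrist");cv2.imwrite("pics/w16.png",c["frame"][:,:,::-1])
for i in range(3): read_camera("scene");print(read_state()["force"])
E
```

```text
reading expected 0.03313404535164405
[-6.12905289 -4.47057746  0.15041876]
along 0.041038090081551744 force along -7.498695122984124
now [0.5899 0.0444 0.0364] yaw -135.19 zaxis [-0.0033 -0.0015 -1.    ] q [-0.01  0.27  1.68 -0.    1.2  -2.36] t 21.25
row 0 0.0821 -0.0009 0.001 0.0008 -0.0021 -0.0002 | dist mm 41.04210613835825 turn deg 0.2061219479272347
[-6.01599183 -4.86507853 -0.99268448]
[-5.35579243 -4.76023781 -0.50776944]
[-5.77501634 -4.37399596  0.02363619]
```

View pics/s16.png

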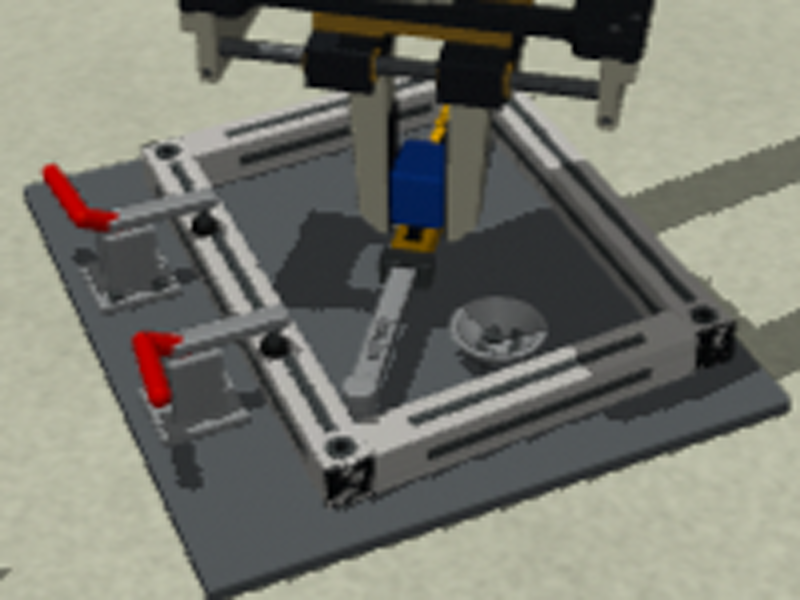

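View pics/w16.png

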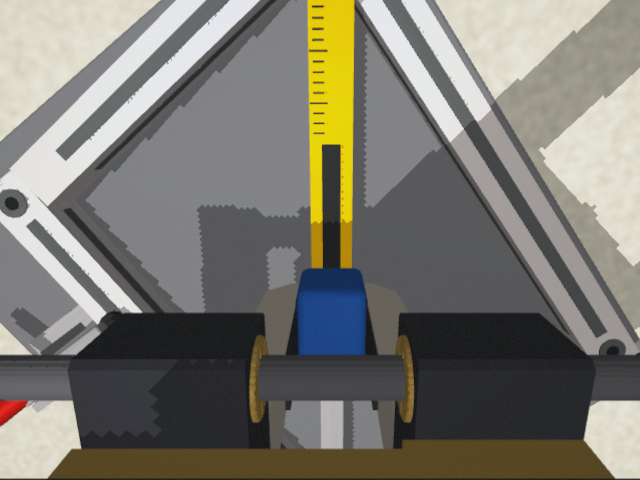

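```bash
python3 - <<'E'
from h import *
c=read_camera("wrist");H=c["hand_eye"];im=c["frame"]
for v in (233,188.5,145,46.5,98.5,148.5,195):
    print(v,ray(c,H,332,v,-.005)[0]*1000)
E
```

```text
233 32.25768457999676
188.5 49.72348287936422
145 65.92168078713533
46.5 99.73131727504494
98.5 82.35324578925793
148.5 64.64880416780147
195 47.23045875401669
```

jog_arm:
  motion: [0,0.02,0,0,0,0,0,0,0.04,0,0,0,0,0,0,0.06,0,0,0,0,0,0,0.08,0,0,0,0,0,0,0.088,0,0,0,0,0,0,0.088,0,-0.02,0,0,0,0,0.088,0,-0.08,0,0,0,0,0.088,0,-0.13,0,0,0]

```text
t: 22.3
tool_pos: [0.5591, 0.0137, 0.1032]
orientation: [1.196, -2.902, -0.0]
force: [1.2, 0.3, -3.1]
opening: 0.0239
```

```bash
python3 - <<'E'
from h import *
print(read_state()["force"]);move((.545,.307,.1),169.65,0)
E
```

```text
[ 1.24208845  0.29008072 -3.08630651]
now [0.5591 0.0137 0.1032] yaw -135.2 zaxis [-0.0027 -0.0011 -1.    ] q [-0.07  0.11  1.73 -0.    1.31 -2.42] t 22.3
row 0 -0.3933 0.4361 0.0058 -0.0002 -0.0019 0.6128 | dist mm 293.62824235100555 turn deg 55.15107309483484
```

jog_arm:
  motion: [0,-0.393,0.436,0.006,0,-0.002,0.613,0,-0.393,0.436,0.006,0,-0.002,0.613,0,-0.393,0.436,0.006,0,-0.002,0.613,0,-0.393,0.436,0.006,0,-0.002,0.613,0,-0.393,0.436,0.006,0,-0.002,0.613,0,-0.393,0.436,0.006,0,-0.002,0.613,0,-0.393,0.436,0.006,0,-0.002,0.613,0,-0.393,0.436,0.006,0,-0.002,0.613]

```text
t: 23.1
tool_pos: [0.5445, 0.3102, 0.1008]
orientation: [0.282, 3.128, 0.002]
force: [0.3, -0.5, -2.9]
opening: 0.0235
```

```bash
python3 - <<'E'
from h import *
print(read_state()["force"]);move((.545,.307,.0213),169.65,0)
E
```

```text
[ 0.30113294 -0.46907883 -2.88703323]
now [0.5445 0.3102 0.1008] yaw 169.69 zaxis [ 0.0011  0.0012 -1.    ] q [ 0.44  0.28  1.54  0.    1.32 -0.96] t 23.1
row 0 -0.002 -0.0062 0.159 0.0009 0.0006 0.0004 | dist mm 79.58050963033973 turn deg 0.09906139752957911
```

jog_arm:
  motion: [0,0,-0.006,0.05,0,0,0,0,0,-0.006,0.1,0,0,0,0,0,-0.006,0.13,0,0,0,0,0,-0.006,0.15,0,0,0,0,0,-0.006,0.157,0,0,0,0,0,-0.006,0.159,0,0,0,0,0,-0.006,0.159,0,0,0]

```text
t: 23.8
tool_pos: [0.5449, 0.3075, 0.0224]
orientation: [0.282, 3.127, 0.003]
force: [1.0, 0.0, -2.7]
opening: 0.0235
```

```bash
python3 - <<'E'
from h import *
c=read_camera("scene");cv2.imwrite("pics/s17.png",cv2.resize(c["frame"][240:420,300:560,::-1],None,fx=3,fy=3,interpolation=cv2.INTER_CUBIC))
print(read_state()["force"]);move((.545,.307,.0213),169.65,0)
E
```

```text
[ 0.21167127  0.78172456 -2.42499075]
now [0.545  0.3076 0.0226] yaw 169.69 zaxis [ 0.0028  0.0019 -1.    ] q [ 0.43  0.36  1.59  0.    1.19 -0.96] t 23.85
row 0 -0.0003 -0.0012 0.0026 0.0015 0.0016 0.0005 | dist mm 1.4179746470924268 turn deg 0.20151978611071883
```

View pics/s17.png

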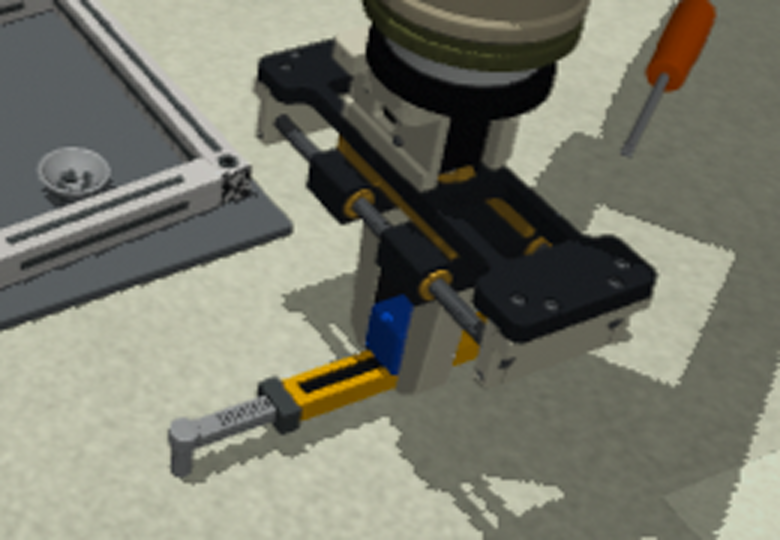

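jog_arm:
  motion: [0,0,0,0.002,0.001,0.001,0,0,0,0,0.004,0.001,0.001,0,0,0,0,0.004,0.001,0.001,0,0,0,0,0.004,0.001,0.001,0]

```text
t: 24.25
tool_pos: [0.5453, 0.3078, 0.021]
orientation: [0.282, 3.127, 0.002]
force: [-0.3, 0.6, -0.7]
opening: 0.0237
```

jog_arm:
  motion: [0.5,0,0,0,0,0,0,0.5,0,0,0,0,0,0,0.5,0,0,0,0,0,0,0.5,0,0,0,0,0,0,0.5,0,0,-0.05,0,0,0,0.5,0,0,-0.12,0,0,0,0.5,0,0,-0.2,0,0,0,0.5,0,0,-0.26,0,0,0]

```text
t: 25.05
tool_pos: [0.5456, 0.3079, 0.1537]
orientation: [0.282, 3.126, 0.003]
force: [0.5, 1.1, -0.1]
opening: 0.0465
```

```bash
python3 - <<'E'
from h import *
c=read_camera("scene");cv2.imwrite("pics/s18.png",cv2.resize(c["frame"][210:420,200:560,::-1],None,fx=2.2,fy=2.2,interpolation=cv2.INTER_CUBIC))
s=read_state();print(s["force"],s["opening"])
print("NR end mid",fw(-.085,-.1314))
p=fw(-.085,-.165)
move((*p,.1),351-180,0)
E
```

```text
[1.85697412 1.9651886  4.53647973] 0.046543920956943506
NR end mid [ 0.48228398 -0.07453179]
now [0.5481 0.3091 0.1597] yaw 169.7 zaxis [ 0.0104  0.005  -0.9999] q [ 0.43  0.23  1.49  0.    1.42 -0.96] t 25.1
row 0 -0.0082 -0.8465 0.1137 0.0043 0.006 -0.0144 | dist mm 427.0708202878174 turn deg 1.4582674289707405
```

View pics/s18.png

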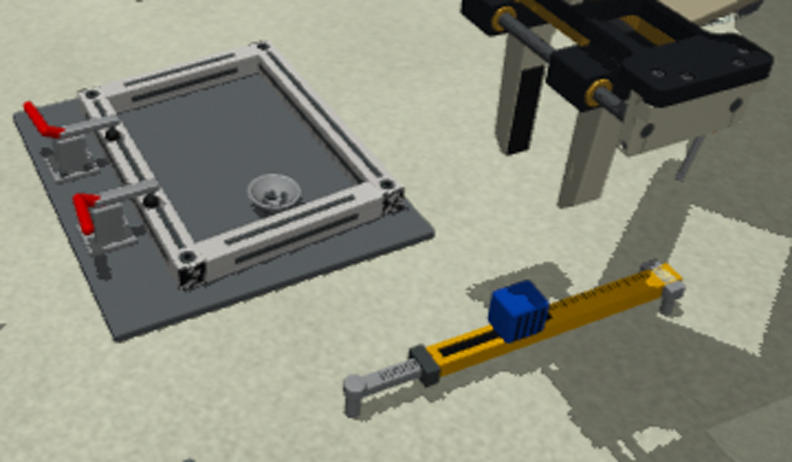

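jog_arm:
  motion: [0,-0.008,-0.8465,0,0.004,0.006,-0.014,0,-0.008,-0.8465,0,0.004,0.006,-0.014,0,-0.008,-0.8465,0,0.004,0.006,-0.014,0,-0.008,-0.8465,0,0.004,0.006,-0.014,0,-0.008,-0.8465,0,0.004,0.006,-0.014,0,-0.008,-0.8465,0,0.004,0.006,-0.014,0,-0.008,-0.8465,0.05,0.004,0.006,-0.014,0,-0.008,-0.8465,0.114,0.004,0.006,-0.014]

```text
t: 25.9
tool_pos: [0.4833, -0.0812, 0.1215]
orientation: [0.248, 3.125, -0.002]
force: [0.2, 0.2, -0.5]
opening: 0.0004
```

```bash
python3 - <<'E'
from h import *
s=read_state();print(s["force"],s["opening"])
p=fw(-.085,-.165)
move((*p,.014),171.1,0)
E
```

```text
[ 0.16140882  0.24785087 -0.48244261] 0.0004182244675684501
now [ 0.4833 -0.0812  0.1215] yaw 170.94 zaxis [ 0.0063 -0.0016 -1.    ] q [-0.27 -0.11  1.91  0.    1.33 -1.68] t 25.9
row 0 0.0053 -0.0541 0.2149 -0.0004 0.0041 -0.0018 | dist mm 110.84694070218295 turn deg 0.40683010804090836
```

jog_arm:
  motion: [0,0.005,-0.054,0,0,0.004,-0.002,0,0.005,-0.054,0.05,0,0.004,-0.002,0,0.005,-0.054,0.12,0,0.004,-0.002,0,0.005,-0.054,0.18,0,0.004,-0.002,0,0.005,-0.054,0.205,0,0.004,-0.002,0,0.005,-0.054,0.213,0,0.004,-0.002,0,0.005,-0.054,0.213,0,0.004,-0.002]

```text
t: 26.6
tool_pos: [0.4775, -0.1077, 0.0153]
orientation: [0.243, 3.132, -0.001]
force: [0.4, -0.6, -0.3]
opening: 0.0007
```

```bash
cat > pst.py <<'E'
from h import *
c=read_camera("top")
s=read_state();print(s["force"],s["opening"])
d=s["tool_pos"][:2]-[FX,FY];ca,sa=np.cos(FA),np.sin(FA)
print("frame xy",d@[ca,sa],d@[-sa,ca],"force y",s["force"][:2]@[-sa,ca])
move((*fw(-.085,-.165),.014),171.1,0)
E
python3 pst.py
```

```text
[ 0.11503651  0.19593109 -0.54127576] 0.0007995420620253302
frame xy -0.08386596870450794 -0.16498905987569112 force y 0.21133401339557156
now [ 0.4782 -0.1079  0.0162] yaw 171.13 zaxis [ 0.0016 -0.0011 -1.    ] q [-0.33  0.04  1.98 -0.    1.12 -1.74] t 26.65
row 0 0.0023 -0.0 0.0043 -0.0005 0.0011 0.0003 | dist mm 2.4512970067713455 turn deg 0.11404726130214099
```

jog_arm:
  motion: [0,0.002,0.01,0.003,0,0.001,0,0,0.002,0.02,0.003,0,0.001,0,0,0.002,0.026,0.003,0,0.001,0,0,0.002,0.026,0.003,0,0.001,0,0,0.002,0.026,0.003,0,0.001,0]

```text
t: 27.15
tool_pos: [0.4794, -0.0947, 0.0149]
orientation: [0.242, 3.132, -0.002]
force: [0.3, -0.1, -0.1]
opening: 0.0005
```

jog_arm:
  motion: [0,0,0.002,0,0,0,0,0,0,0.004,0,0,0,0,0,0,0.004,0,0,0,0,0,0,0.004,0,0,0,0]

```text
t: 27.55
tool_pos: [0.4797, -0.0928, 0.0148]
orientation: [0.242, 3.132, -0.002]
force: [0.7, 0.2, 0.1]
opening: 0.0006
```

```bash
python3 pst.py
```

```text
[-0.61470666  1.31781139 -0.07817906] 0.00043782065631056764
frame xy -0.08477375202475095 -0.14986431785757703 force y 1.2071873421177475
now [ 0.4797 -0.0928  0.0148] yaw 171.15 zaxis [ 3.e-04 -1.e-03 -1.e+00] q [-0.3   0.04  1.98 -0.    1.12 -1.71] t 27.6
row 0 0.0005 -0.0303 0.0016 -0.0006 0.0003 0.0006 | dist mm 15.158453923427635 turn deg 0.08122521355941228
```

jog_arm:
  motion: [0,0,0.002,0,0,0,0,0,0,0.004,0,0,0,0,0,0,0.004,0,0,0,0,0,0,0.004,0,0,0,0]

```text
t: 28.0
tool_pos: [0.4799, -0.0908, 0.0148]
orientation: [0.242, 3.132, -0.002]
force: [0.3, 0.1, -0.7]
opening: 0.0006
```

jog_arm:
  motion: [0,0,0.002,0,0,0,0,0,0,0.004,0,0,0,0,0,0,0.004,0,0,0,0,0,0,0.004,0,0,0,0]

```text
t: 28.4
tool_pos: [0.4803, -0.0888, 0.0148]
orientation: [0.242, 3.132, -0.002]
force: [0.3, 0.4, 0.1]
opening: 0.0006
```

```bash
python3 pst.py
```

```text
[-0.568434   -0.64955221  0.48305854] 0.00047107447581482833
frame xy -0.08480861619639951 -0.1457906688813104 force y -0.7294784467151744
now [ 0.4803 -0.0888  0.0148] yaw 171.16 zaxis [ 2.e-04 -1.e-03 -1.e+00] q [-0.29  0.04  1.98 -0.    1.12 -1.7 ] t 28.45
row 0 0.0004 -0.0384 0.0016 -0.0006 0.0002 0.0007 | dist mm 19.22611801729076 turn deg 0.0871395750258557
```

Tips may be thinner than the backs; look to judge the gap.

```bash
python3 - <<'E'
from h import *
c=read_camera("wrist");cv2.imwrite("pics/w19.png",c["frame"][:,:,::-1])
E
```

```text
(no output)
```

View pics/w19.png

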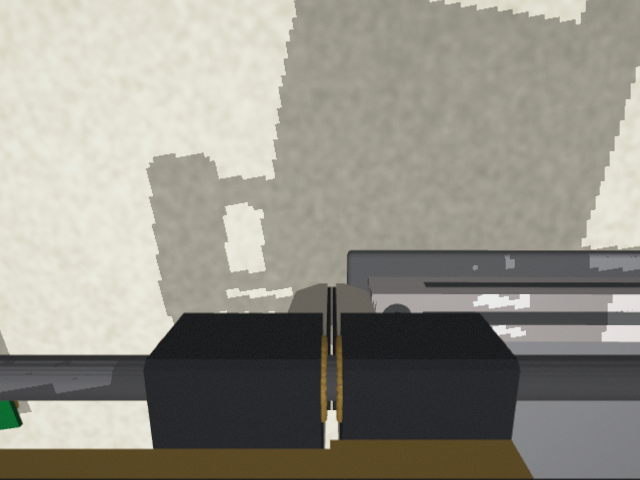

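jog_arm:
  motion: [0,0,0.002,0,0,0,0,0,0,0.004,0,0,0,0,0,0,0.006,0,0,0,0,0,0,0.006,0,0,0,0,0,0,0.006,0,0,0,0]

```text
t: 29.0
tool_pos: [0.4805, -0.0879, 0.0149]
orientation: [0.242, 3.132, -0.007]
force: [-2.5, -11.4, -0.5]
opening: 0.0
```

jog_arm:
  motion: [0,0,0.002,0,0,0,0,0,0,0.004,0,0,0,0,0,0,0.006,0,0,0,0,0,0,0.006,0,0,0,0,0,0,0.006,0,0,0,0]

```text
t: 29.5
tool_pos: [0.4806, -0.0872, 0.015]
orientation: [-0.242, -3.132, 0.013]
force: [-2.5, -12.8, 0.4]
opening: 0.0006
```

```bash
python3 pst.py
```

```text
[ -3.12595141 -13.26972879   0.25659607] 0.0006331904712638088
frame xy -0.08474086266447542 -0.14420905267542458 force y -13.593136097364233
now [ 0.4806 -0.0872  0.015 ] yaw 171.16 zaxis [-9.0e-04 -8.2e-03 -1.0e+00] q [-0.28  0.04  1.98 -0.01  1.12 -1.69] t 29.55
row 0 0.0005 -0.0416 0.0024 -0.0052 0.0002 0.0006 | dist mm 20.817791462716322 turn deg 0.4743101561978703
```

jog_arm:
  motion: [0,0,0.004,0,0,0,0,0,0,0.007,0,0,0,0,0,0,0.01,0,0,0,0,0,0,0.013,0,0,0,0,0,0,0.016,0,0,0,0,0,0,0.019,0,0,0,0,0,0,0.019,0,0,0,0,0,0,0.019,0,0,0,0]

```text
t: 30.35
tool_pos: [0.4814, -0.0801, 0.015]
orientation: [-0.242, -3.131, 0.019]
force: [-3.6, -12.8, 1.0]
opening: 0.0003
```

```bash
python3 pst.py
```

```text
[ -4.33138766 -12.44467946   1.40153059] 0.00028873784029714053
frame xy -0.08499477107609282 -0.1370628332318419 force y -12.963954560115837
now [ 0.4814 -0.0801  0.015 ] yaw 171.15 zaxis [-0.0022 -0.0119 -0.9999] q [-0.26  0.03  1.98 -0.01  1.12 -1.67] t 30.4
row 0 0.0 -0.0558 0.0026 -0.0077 -0.0002 0.0006 | dist mm 27.95446220333216 turn deg 0.6929053103490548
```

jog_arm:
  motion: [0,0,0.004,0,0,0,0,0,0,0.006,0,0,0,0,0,0,0.009,0,0,0,0,0,0,0.009,0,0,0,0,0,0,0.009,0,0,0,0]

```text
t: 30.9
tool_pos: [0.4817, -0.078, 0.0151]
orientation: [-0.242, -3.13, 0.025]
force: [-3.3, -12.7, 1.3]
opening: 0.0009
```

```bash
python3 pst.py
```

```text
[ -4.106805   -12.76592254   0.99609597] 0.0002444751570757726
frame xy -0.08507265900465134 -0.1349061933220705 force y -13.246699767125303
now [ 0.4817 -0.078   0.015 ] yaw 171.15 zaxis [-0.003  -0.0156 -0.9999] q [-0.25  0.04  1.98 -0.02  1.12 -1.66] t 30.95
row 0 -0.0001 -0.0601 0.003 -0.0101 -0.0004 0.0005 | dist mm 30.111787950972303 turn deg 0.9120678577825759
```

jog_arm:
  motion: [0,0,-0.03,0,0.01,0,0,0,0,-0.03,0,0.01,0,0,0,0,-0.03,-0.1,0.01,0,0,0,0,-0.03,-0.2,0.01,0,0,0,0,-0.03,-0.3,0.01,0,0,0,0,-0.03,-0.4,0.01,0,0,1,0,-0.03,-0.47,0.01,0,0,1,0,-0.03,-0.47,0.01,0,0]

```text
t: 31.75
tool_pos: [0.4831, -0.0895, 0.2571]
orientation: [0.242, 3.124, -0.051]
force: [0.3, -0.1, 0.3]
opening: 0.0117
```

```bash
python3 - <<'E'
from h import *
print(read_state()["force"]);move((.655,.033,.25),171.3,1)
E
```

```text
[ 0.32575704 -0.1364535   0.29238407]
now [ 0.4831 -0.0895  0.2571] yaw 171.17 zaxis [ 0.0052 -0.0333 -0.9994] q [-0.26 -0.19  1.73 -0.03  1.59 -1.68] t 31.75
row 1 -0.3019 0.2952 0.0079 -0.0204 0.0065 -0.0016 | dist mm 211.1448720222155 turn deg 1.935098791966321
```

jog_arm:
  motion: [1,-0.302,0.295,0.008,-0.02,0.0065,-0.0016,1,-0.302,0.295,0.008,-0.02,0.0065,-0.0016,1,-0.302,0.295,0.008,-0.02,0.0065,-0.0016,1,-0.302,0.295,0.008,-0.02,0.0065,-0.0016,1,-0.302,0.295,0.008,-0.02,0.0065,-0.0016,1,-0.302,0.295,0.008,-0.02,0.0065,-0.0016,1,-0.302,0.295,0.008,-0.02,0.0065,-0.0016]

```text
t: 32.45
tool_pos: [0.6544, 0.033, 0.2486]
orientation: [-0.237, -3.13, 0.001]
force: [0.5, -0.6, -0.7]
opening: 0.0676
```

```bash
python3 - <<'E'
from h import *
import pickle
s=read_state();c=read_camera("wrist");pickle.dump((s,c),open("w20.pkl","wb"))
im=c["frame"][:,:,::-1];cv2.imwrite("pics/w20.png",im)
move((.655,.033,.25),171.3,1)
t=[cv2.resize(im[y:y+50,x:x+65],None,fx=6,fy=6,interpolation=cv2.INTER_CUBIC) for x,y in [(165,5),(415,5),(190,195),(415,195)]]
cv2.imwrite("pics/w20c.png",np.vstack([np.hstack(t[:2]),np.hstack(t[2:])]))
E
```

```text
now [0.6543 0.0325 0.2494] yaw 171.29 zaxis [-1.3e-03 -7.0e-04 -1.0e+00] q [-0.03  0.27  1.27 -0.    1.6  -1.45] t 32.5
row 1 -0.0013 0.0012 -0.0013 -0.0006 -0.0007 -0.0001 | dist mm 1.0981434500994207 turn deg 0.08313486891685139
```

View pics/w20.png

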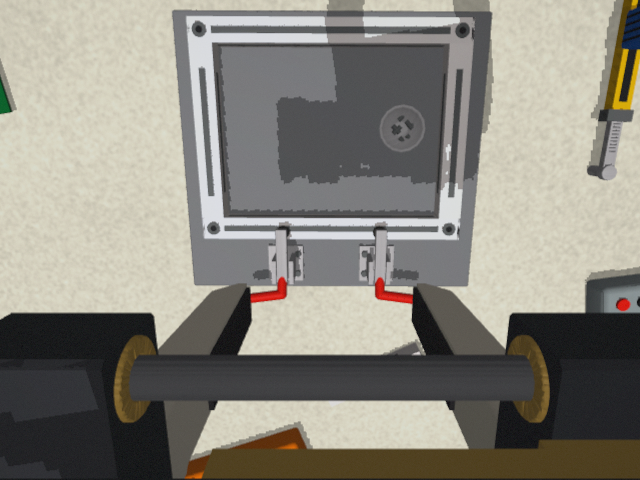

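View pics/w20c.png

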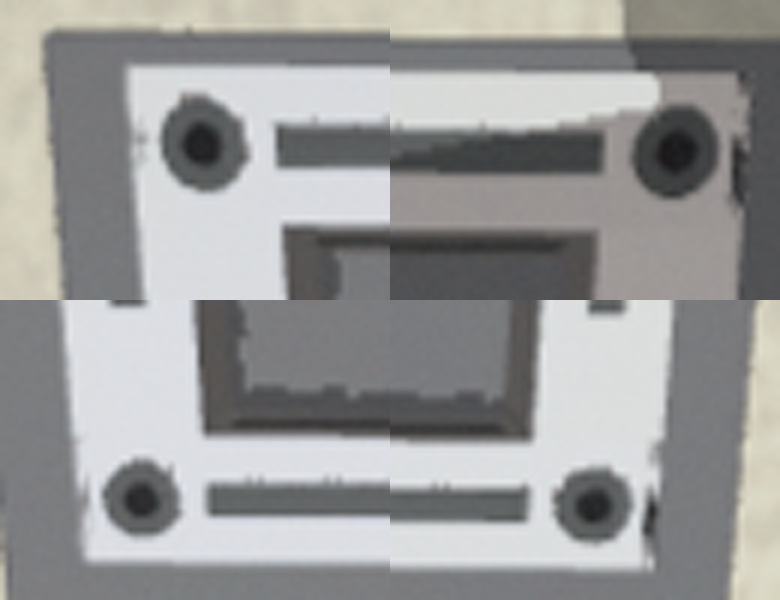

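```bash
cat > fit2.py <<'E'
from h import *
import pickle
g=lambda p,o:(np.array(p)+.5)/6-.5+np.array(o)
O=[(165,5),(415,5),(190,195),(415,195)]
M=[((-.085,-.11),1,0),((-.085,.11),1,1),((.085,-.11),0,2),((.085,.11),0,3),((.075,-.1),0,2),((.075,.1),0,3),((-.095,-.12),1,0)]
def fit(pk,px,tilt):
    s,c=pickle.load(open(pk,"rb"));W0=wfc(c,s)
    uv=np.array([g(p,O[m[2]]) for m,p in zip(M,px)])
    def res(q):
        W=W0.copy();W[:3,:3]=W0[:3,:3]@R.from_rotvec([q[4],q[5],0]).as_matrix();W[2,3]+=q[6]
        a=q[2];P=[]
        for m in M:
            u,v=m[0][0],m[0][1]+m[1]*q[3]
            P.append([q[0]+np.cos(a)*u-np.sin(a)*v,q[1]+np.sin(a)*u+np.cos(a)*v,.028])
        r=(proj(c,W,P)-uv).ravel()
        return np.r_[r,np.array([q[4]/.01,q[5]/.01,q[6]/.003])*(1 if tilt else 1e4)]
    r=least_squares(res,[.587,.044,-.15,0,0,0,0])
    print(pk,tilt,"off mm",r.x[3]*1000,r.x.round(4),r.fun[:14].round(1))
A=[(121,146),(203,147),(138,197),(198,197),(197,133),(132,133),(46,69)]
B=[(203,144),(285,151),(142,197),(203,205),(206,133),(143,138),(125,65)]
for t in (0,1):
    fit("w1.pkl",A,t);fit("w20.pkl",B,t)
E
python3 fit2.py
```

```text
w1.pkl 0 off mm -10.811589013536233 [ 0.5865  0.042  -0.1546 -0.0108 -0.     -0.     -0.    ] [ 0.5  0.1 -0.3 -0.1  0.1 -0.  -0.6 -0.1  0.2  0.2  0.4  0.1 -0.1 -0.2]
w20.pkl 0 off mm -1.427690247888772 [ 0.5862  0.0426 -0.1552 -0.0014 -0.     -0.     -0.    ] [ 0.1  0.  -0.4  0.1  0.3 -0.1 -0.1 -0.4 -0.3  0.1  0.   0.3  0.2 -0. ]
w1.pkl 1 off mm -10.76832073372158 [ 5.864e-01  4.160e-02 -1.548e-01 -1.080e-02 -1.000e-04 -8.000e-04
 -3.000e-04] [ 0.4  0.1 -0.2 -0.2 -0.   0.  -0.6 -0.   0.1  0.2  0.5  0.2 -0.2 -0.3]
w20.pkl 1 off mm -1.3693944770473059 [ 5.866e-01  4.240e-02 -1.551e-01 -1.400e-03 -9.000e-04 -3.000e-04
 -3.000e-04] [ 0.1 -0.  -0.2 -0.   0.3 -0.1  0.  -0.3 -0.3  0.2  0.1  0.3  0.1 -0.1]
```

Near rail now about −1.4 mm (moved 9.4 mm). I'll nudge it about 1.2 mm more to have margin.

```bash
python3 - <<'E'
from h import *
move((*fw(-.085,-.155),.1),171.1,0)
E
```

```text
now [0.6543 0.0325 0.2494] yaw 171.29 zaxis [-1.3e-03 -7.0e-04 -1.0e+00] q [-0.03  0.27  1.27 -0.    1.6  -1.45] t 32.5
row 0 0.3074 -0.3106 0.2993 -0.0006 -0.0007 0.0021 | dist mm 264.84149847201763 turn deg 0.20761454996235038
```

jog_arm:
  motion: [0,0.307,-0.311,0.1,0,0,0.002,0,0.307,-0.311,0.2,0,0,0.002,0,0.307,-0.311,0.3,0,0,0.002,0,0.307,-0.311,0.3,0,0,0.002,0,0.307,-0.311,0.3,0,0,0.002,0,0.307,-0.311,0.3,0,0,0.002,0,0.307,-0.311,0.3,0,0,0.002,0,0.307,-0.311,0.3,0,0,0.002]

```text
t: 33.3
tool_pos: [0.4789, -0.0986, 0.1007]
orientation: [0.247, 3.131, -0.001]
force: [-0.1, -0.3, 0.2]
opening: 0.0169
```

```bash
python3 - <<'E'
from h import *
print(read_state()["opening"])
move((*fw(-.085,-.152),.015),171.1,0)
E
```

```text
0.016895861669694572
now [ 0.4789 -0.0986  0.1007] yaw 171.0 zaxis [ 5.e-04 -9.e-04 -1.e+00] q [-0.31 -0.08  1.93 -0.    1.3  -1.72] t 33.3
row 0 0.0009 0.0076 0.1714 -0.0005 0.0004 -0.0011 | dist mm 85.78526651445576 turn deg 0.1188946159701783
```

jog_arm:
  motion: [0,0.001,0,0,0,0,-0.001,0,0.001,0.007,0.04,0,0,-0.001,0,0.001,0.007,0.1,0,0,-0.001,0,0.001,0.007,0.15,0,0,-0.001,0,0.001,0.007,0.17,0,0,-0.001,0,0.001,0.018,0.172,0,0,-0.001,0,0.001,0.03,0.172,0,0,-0.001,0,0.001,0.03,0.172,0,0,-0.001]

```text
t: 34.1
tool_pos: [0.4824, -0.0832, 0.0164]
orientation: [0.242, 3.129, -0.002]
force: [-0.5, 0.1, -0.4]
opening: 0.0001
```

```bash
python3 pst.py
```

```text
[ 0.08189206 -0.45804083 -0.34181651] 0.00040557438947531844
frame xy -0.08356845565511337 -0.14032899875234417 force y -0.4399207588544294
now [ 0.4823 -0.0836  0.0164] yaw 171.14 zaxis [ 0.0032 -0.0016 -1.    ] q [-0.28  0.03  1.98 -0.    1.12 -1.69] t 34.15
row 0 0.0029 -0.0493 0.0048 -0.0007 0.0022 0.0005 | dist mm 24.82424905107733 turn deg 0.20901219737710855
```

jog_arm:
  motion: [0,0.002,0.004,0.002,0,0.002,0,0,0.002,0.008,0.002,0,0.002,0,0,0.002,0.01,0.002,0,0.002,0,0,0.002,0.012,0.002,0,0.002,0,0,0.002,0.012,0.002,0,0.002,0]

```text
t: 34.65
tool_pos: [0.4824, -0.0781, 0.0156]
orientation: [0.242, 3.132, -0.004]
force: [-1.8, -4.6, 1.5]
opening: 0.0003
```

```bash
python3 pst.py
```

```text
[-1.69263349 -4.68426271  1.34715863] 0.0006327304141928003
frame xy -0.08431761620850615 -0.13492832953960626 force y -4.889329055218614
now [ 0.4824 -0.0781  0.0156] yaw 171.14 zaxis [ 4.0e-04 -2.2e-03 -1.0e+00] q [-0.26  0.03  1.98 -0.    1.12 -1.68] t 34.7
row 0 0.0014 -0.0601 0.0033 -0.0013 0.0005 0.0005 | dist mm 30.121590627307363 turn deg 0.13340536047620757
```

jog_arm:
  motion: [0,0,0.002,0,0,0,0,0,0,0.004,0,0,0,0,0,0,0.006,0,0,0,0,0,0,0.006,0,0,0,0,0,0,0.006,0,0,0,0]

```text
t: 35.2
tool_pos: [0.4826, -0.0773, 0.0157]
orientation: [0.243, 3.132, -0.009]
force: [-3.5, -12.0, 1.7]
opening: 0.0009
```

```bash
python3 pst.py
```

```text
[ -2.64334714 -11.78793793   1.82297006] 0.00021864965604337933
frame xy -0.08429413489436345 -0.13406637466343554 force y -12.054627476324933
now [ 0.4826 -0.0773  0.0157] yaw 171.13 zaxis [-2.0e-04 -5.4e-03 -1.0e+00] q [-0.26  0.03  1.98 -0.01  1.12 -1.67] t 35.25
row 0 0.0014 -0.0618 0.0037 -0.0034 0.0004 0.0003 | dist mm 30.98783077627949 turn deg 0.3096604630502752
```

jog_arm:
  motion: [0,0,0.003,0,0,0,0,0,0,0.006,0,0,0,0,0,0,0.006,0,0,0,0,0,0,0.006,0,0,0,0]

```text
t: 35.65
tool_pos: [0.4827, -0.0764, 0.0158]
orientation: [-0.243, -3.132, 0.014]
force: [-2.9, -12.4, 1.4]
opening: 0.0003
```

```bash
python3 pst.py
```

```text
[ -2.36031192 -12.05888057   0.70058236] 0.0005087925607912253
frame xy -0.08426785042859052 -0.13315647263157693 force y -12.278655859322432
now [ 0.4827 -0.0764  0.0158] yaw 171.11 zaxis [-7.0e-04 -8.5e-03 -1.0e+00] q [-0.26  0.03  1.98 -0.01  1.12 -1.67] t 35.7
row 0 0.0014 -0.0637 0.0041 -0.0054 0.0004 0.0001 | dist mm 31.901786970285123 turn deg 0.4899925876497861
```

jog_arm:
  motion: [0,0,-0.03,0,-0.004,0,0,0,0,-0.03,0,-0.004,0,0,0,0,-0.03,-0.1,-0.004,0,0,0,0,-0.03,-0.2,-0.004,0,0,0,0,-0.03,-0.3,-0.004,0,0,0,0,-0.03,-0.4,-0.004,0,0,0,0,-0.03,-0.47,-0.004,0,0,0,0,-0.03,-0.47,-0.004,0,0]

```text
t: 36.5
tool_pos: [0.4835, -0.0892, 0.2576]
orientation: [0.242, 3.122, -0.006]
force: [-0.1, 0.5, 0.1]
opening: 0.0005
```

```bash
python3 - <<'E'
from h import *
print(read_state()["force"]);move((.655,.033,.25),171.3,1)
E
```

```text
[-0.14279036  0.50390184  0.05815664]
now [ 0.4835 -0.0892  0.2576] yaw 171.12 zaxis [ 0.0102 -0.0045 -0.9999] q [-0.29 -0.19  1.73 -0.    1.59 -1.7 ] t 36.5
row 1 -0.301 0.2945 0.0175 -0.0018 0.0069 -0.002 | dist mm 210.729466688673 turn deg 0.6645631232480245
```

jog_arm:
  motion: [0,-0.301,0.2945,0.0175,-0.002,0.007,-0.002,0,-0.301,0.2945,0.0175,-0.002,0.007,-0.002,0,-0.301,0.2945,0.0175,-0.002,0.007,-0.002,0,-0.301,0.2945,0.0175,-0.002,0.007,-0.002,0,-0.301,0.2945,0.0175,-0.002,0.007,-0.002,0,-0.301,0.2945,0.0175,-0.002,0.007,-0.002,0,-0.301,0.2945,0.0175,-0.002,0.007,-0.002,0,-0.301,0.2945,0.0175,-0.002,0.007,-0.002]

```text
t: 37.3
tool_pos: [0.6542, 0.0324, 0.2499]
orientation: [-0.239, -3.132, -0.0]
force: [0.2, -0.3, 0.7]
opening: 0.0006
```

```bash
python3 - <<'E'
from h import *
import pickle
s=read_state();c=read_camera("wrist");pickle.dump((s,c),open("w21.pkl","wb"))
im=c["frame"][:,:,::-1]
t=[cv2.resize(im[y:y+50,x:x+65],None,fx=6,fy=6,interpolation=cv2.INTER_CUBIC) for x,y in [(165,5),(415,5),(190,195),(415,195)]]
cv2.imwrite("pics/w21c.png",np.vstack([np.hstack(t[:2]),np.hstack(t[2:])]))
c=read_camera("scene");cv2.imwrite("pics/s21.png",c["frame"][:,:,::-1])
E
```

```text
(no output)
```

View pics/w21c.png

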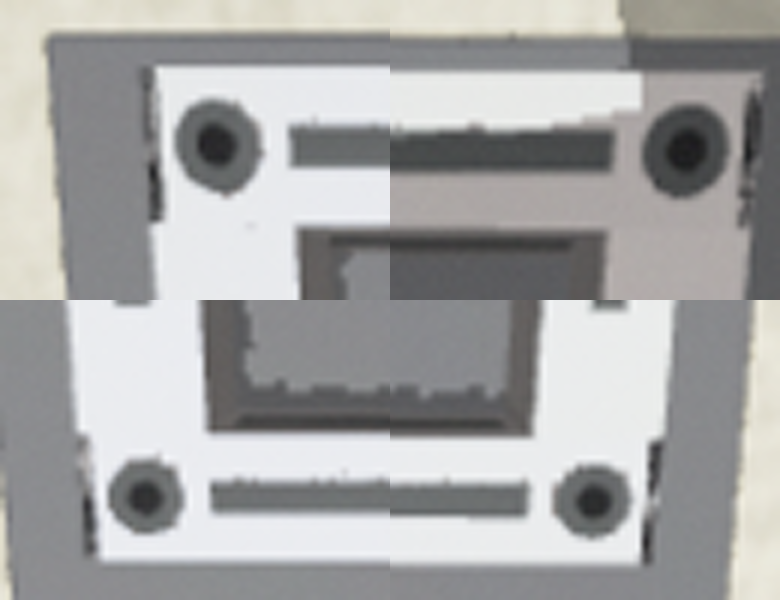

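View pics/s21.png

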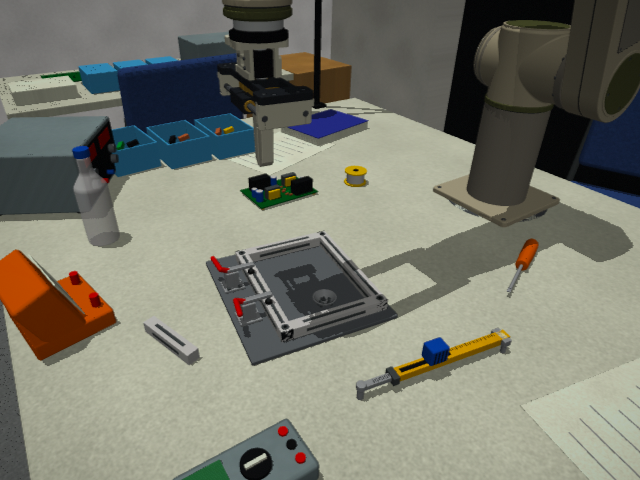

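```bash
cat >> fit2.py <<'E'
C=[(215,145),(296,149),(145,197),(202,201),(209,132),(142,136),(157,66)]
for t in (0,1): fit("w21.pkl",C,t)
E
python3 fit2.py | grep w21
```

```text
w21.pkl 0 off mm 1.0921514031824056 [ 0.5864  0.0424 -0.1552  0.0011  0.     -0.     -0.    ] [ 1.4  0.1  0.4  0.4  0.4 -0.4 -0.1 -0.3 -0.3  0.   0.   0.  -1.8  0.1]
w21.pkl 1 off mm 1.063966885609853 [ 5.853e-01  4.230e-02 -1.554e-01  1.100e-03  2.600e-03 -8.000e-04
```

```bash
sed -i 's/,((-.095,-.12),1,0)\]/]/; s/r.fun\[:14\]/r.fun[:12]/' fit2.py; sed -i 's/for m,p in zip(M,px)/for m,p in zip(M,px[:6])/' fit2.py; python3 fit2.py
```

```text
w1.pkl 0 off mm -10.938184266520398 [ 0.5864  0.042  -0.1551 -0.0109 -0.      0.     -0.    ] [ 0.4 -0.  -0.4 -0.1  0.1 -0.1 -0.6 -0.1  0.2  0.1  0.4  0.1]
w20.pkl 0 off mm -1.3569118017995014 [ 0.5862  0.0426 -0.1553 -0.0014 -0.     -0.     -0.    ] [ 0.3  0.  -0.3  0.1  0.3 -0.1 -0.1 -0.4 -0.3  0.1  0.   0.3]
w1.pkl 1 off mm -10.915668823907547 [ 5.867e-01  4.200e-02 -1.550e-01 -1.090e-02 -7.000e-04  1.000e-04
 -4.000e-04] [ 0.2 -0.1 -0.2 -0.2 -0.  -0.  -0.5 -0.   0.1  0.2  0.5  0.2]
w20.pkl 1 off mm -1.3550970154850406 [ 5.865e-01  4.260e-02 -1.553e-01 -1.400e-03 -7.000e-04 -1.000e-04
 -3.000e-04] [ 0.1 -0.1 -0.1 -0.   0.3 -0.1  0.  -0.3 -0.3  0.1  0.1  0.3]
w21.pkl 0 off mm 0.39626070040997213 [ 5.864e-01  4.240e-02 -1.548e-01  4.000e-04 -0.000e+00 -0.000e+00
 -0.000e+00] [ 0.5  0.2 -0.5  0.3  0.4 -0.4 -0.1 -0.4 -0.3  0.   0.  -0. ]
w21.pkl 1 off mm 0.39425175007596147 [ 5.871e-01  4.220e-02 -1.548e-01  4.000e-04 -2.000e-03 -2.000e-04
 -7.000e-04] [ 0.2 -0.  -0.2  0.1  0.2 -0.2  0.1 -0.2 -0.5  0.2  0.1  0.1]
```

```bash
python3 -c "
from plant import *
s=read_state();print(s['t'],s['force'],close_job())"
```

```text
the job is handed in; nothing more can be done
37.4 [ 0.45506456  0.76968629 -0.131182  ] None
```

I measured both diagonals and shifted the near rail close to square. The rule is back on the bench, and I handed the job in at 37.4 s; it reports no verdict.

- **Near left to far right:** the reading was about 17 mm. The tool felt about 7 N along the rule, so roughly 4.5 N at the nose once the spring is taken off. I held it still for more than a second.
- **Near right to far left:** the reading was about 34 mm. The force was about 7.5 N along the rule, so again roughly 4.5 N at the nose, held for over a second.
- **Squaring:** the readings showed the near rail about 10 to 11 mm towards −y. I pushed its right end towards +y in two goes, at about 12 to 14 N.
- **Rail check:** by the corner screws and inner far corners in the last wrist picture, the rail is about +0.4 mm from square.
- **Rule and bench:** the rule stands on its pins at its original spot, clear of the frame. The last scene picture shows no other item visibly moved.

**Disagreements between checks:**
- The starting offset was 10.9 mm in the camera fit but about 10.1 mm from the readings. Going by the readings, the rail would now be about +1.2 mm off, still within the 2.5 mm limit.
- The two readings add up to about 51 mm, where the frame's geometry predicts about 48 mm. I took them from the wrist picture and put the gap down to camera scale.
- I dropped one outer-corner pixel from the last fit because it clashed with the screws. With it included, the fit gave +1.1 mm.

I did not measure the diagonals again with the rule after the shift.

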